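# Swap the moisture cassettes in the shoe basket

## Task

Change the moisture-absorber cassettes in the top level of the tier basket by the shoe rack: push every spent cassette lying there down through the flap of the bin and let the flap fall shut. Only when they are all in the bin, set all the fresh cassettes, which are kept in just one of the lidded boxes in the row, in the basket's top level, flat on its floor with the tab up. Open no other lid than theirs, leave it fully shut again, and leave everything else where it stands.

Things in the scene. Friction and masses are not known exactly. Their poses are not given: they have to be found in the camera images.
- box_cassettes: one of four alike clear plastic boxes side by side in a row (190 mm along its x, 110 mm along y, walls and floor 4 mm, rim 75 mm above its underside; it stands fixed, underside 6 mm above the shelf), seen through its clear lid to hold the fresh moisture-absorber cassettes; origin: centre of the underside; its front looks to -x, the lid's hinge runs along y at x = +95 mm, and on the lid's top is a bar handle along y, 40 mm behind the front edge
- lid_cassettes (a joint): hinged lid of box_cassettes. Reads 0 shut and grows to 1.9 rad as it opens upward and away from the box's front; a stiff friction hinge holds the lid at any angle it is left at (about 0.33 N m to lift it from shut, 0.2 N m to move it when upright, 0.07 N m to press it down when nearly shut)
- lid_cassettes_handle (a point): middle of the bar handle on the lid of box_cassettes: bar 56 mm long along y, 11 mm thick, its axis 35 mm above the lid's top, 40 mm behind the lid's free front edge and 150 mm from the hinge; the lid is a plate 190 x 110 x 6 mm, its underside 0.5 mm above the rim; the hinge axis runs in the plane of its underside
- box_tins: one of four alike clear plastic boxes side by side in a row (190 mm along its x, 110 mm along y, walls and floor 4 mm, rim 75 mm above its underside; it stands fixed, underside 6 mm above the shelf), seen through its clear lid to hold shoe-polish tins; origin: centre of the underside; its front looks to -x, the lid's hinge runs along y at x = +95 mm, and on the lid's top is a bar handle along y, 40 mm behind the front edge
- lid_tins (a joint): hinged lid of box_tins. Reads 0 shut and grows to 1.9 rad as it opens upward and away from the box's front; a stiff friction hinge holds the lid at any angle it is left at (about 0.33 N m to lift it from shut, 0.2 N m to move it when upright, 0.07 N m to press it down when nearly shut)
- box_brush: one of four alike clear plastic boxes side by side in a row (190 mm along its x, 110 mm along y, walls and floor 4 mm, rim 75 mm above its underside; it stands fixed, underside 6 mm above the shelf), seen through its clear lid to hold a shoe brush; origin: centre of the underside; its front looks to -x, the lid's hinge runs along y at x = +95 mm, and on the lid's top is a bar handle along y, 40 mm behind the front edge
- lid_brush (a joint): hinged lid of box_brush. Reads 0 shut and grows to 1.9 rad as it opens upward and away from the box's front; a stiff friction hinge holds the lid at any angle it is left at (about 0.33 N m to lift it from shut, 0.2 N m to move it when upright, 0.07 N m to press it down when nearly shut)
- box_laces: one of four alike clear plastic boxes side by side in a row (190 mm along its x, 110 mm along y, walls and floor 4 mm, rim 75 mm above its underside; it stands fixed, underside 6 mm above the shelf), seen through its clear lid to hold spools of laces; origin: centre of the underside; its front looks to -x, the lid's hinge runs along y at x = +95 mm, and on the lid's top is a bar handle along y, 40 mm behind the front edge
- lid_laces (a joint): hinged lid of box_laces. Reads 0 shut and grows to 1.9 rad as it opens upward and away from the box's front; a stiff friction hinge holds the lid at any angle it is left at (about 0.33 N m to lift it from shut, 0.2 N m to move it when upright, 0.07 N m to press it down when nearly shut)
- spent0: spent moisture-absorber cassette, lying in the top level of the tier basket at the start, two or three of them there (shell 84 mm along its x, 38 mm along y, 24 mm high, with a flat upright grip tab in the middle of its top, 36 mm along x, 12 mm along y, reaching to 60 mm above the underside; about 70 g; origin: centre of the underside, z up through the tab)
- fresh0: fresh moisture-absorber cassette, same make as the spent ones, in box_cassettes at the start, two or three of them there, long side across the box, one behind another along the box's x (shell 84 mm along its x, 38 mm along y, 24 mm high, with a flat upright grip tab in the middle of its top, 36 mm along x, 12 mm along y, reaching to 60 mm above the underside; about 70 g; origin: centre of the underside, z up through the tab)
- spent1: spent moisture-absorber cassette, lying in the top level of the tier basket at the start, two or three of them there (shell 84 mm along its x, 38 mm along y, 24 mm high, with a flat upright grip tab in the middle of its top, 36 mm along x, 12 mm along y, reaching to 60 mm above the underside; about 70 g; origin: centre of the underside, z up through the tab)
- fresh1: fresh moisture-absorber cassette, same make as the spent ones, in box_cassettes at the start, two or three of them there, long side across the box, one behind another along the box's x (shell 84 mm along its x, 38 mm along y, 24 mm high, with a flat upright grip tab in the middle of its top, 36 mm along x, 12 mm along y, reaching to 60 mm above the underside; about 70 g; origin: centre of the underside, z up through the tab)
- spent2: spent moisture-absorber cassette, lying in the top level of the tier basket at the start, two or three of them there (shell 84 mm along its x, 38 mm along y, 24 mm high, with a flat upright grip tab in the middle of its top, 36 mm along x, 12 mm along y, reaching to 60 mm above the underside; about 70 g; origin: centre of the underside, z up through the tab)
- fresh2: fresh moisture-absorber cassette, same make as the spent ones, in box_cassettes at the start, two or three of them there, long side across the box, one behind another along the box's x (shell 84 mm along its x, 38 mm along y, 24 mm high, with a flat upright grip tab in the middle of its top, 36 mm along x, 12 mm along y, reaching to 60 mm above the underside; about 70 g; origin: centre of the underside, z up through the tab)
- basket: grey plastic stacking tier basket of three levels, fixed, 220 mm along its x, 180 mm along y; the top level is an open tray: floor 164 mm above the shelf, rim 184 mm, walls 4 mm; origin: centre of the foot, on the shelf. It stands left or right of the row of boxes; the bin stands on the other side
- bin: steel flap bin with a black collar, fixed, 200 mm along its x, 170 mm along y, 216 mm high, inner floor at 4 mm, walls 4 mm; its only opening is in the top, from x = -55 to +55 mm and y = -67 to +67 mm, closed by the flap; origin: centre of the foot, on the shelf
- flap (a joint): the bin's black flap, 102 mm from hinge to free edge (edge towards -x of the bin) and 128 mm wide, hinged along y at x = +53 mm, top face 213.5 mm above the shelf; reads 0 shut and grows to 1.35 rad as it swings down into the bin; a soft damped spring (closing moment about 0.05 N m shut, 0.07 N m open) shuts it in about a second; a cassette set on its middle does not open it by its weight, it must be pushed down, some 70 mm, before it is let go
- vase: bystander, loose: blue ceramic vase, 74 mm across, 115 mm high; origin: centre of the underside
- beads: bystander, loose: loop of amber beads, about 100 x 85 mm, 18 mm high; origin: centre of the underside
- shoebrush: bystander, loose: shoe brush, 150 x 42 x 42 mm, long along its x; origin: centre of the underside
- polishtin: bystander, loose: shoe-polish tin, 74 mm across, 29 mm high; origin: centre of the underside
- dish: bystander, loose: white ceramic dish, 110 mm across, 35 mm high; origin: centre of the underside
Not all that is in view belongs to the job. What is shaped like the spent2 but orange, red or turquoise is not meant.

How it is judged:
On the way, in this order (a step that is already met when the one before it is completed fails the run):
1. every spent cassette is in the bin and the flap is shut again (x of spent0 in the frame of bin between -0.098 and 0.098 m and y of spent0 in the frame of bin between -0.083 and 0.083 m and z of spent0 in the frame of bin between -0.01 and 0.17 m and x of spent1 in the frame of bin between -0.098 and 0.098 m and y of spent1 in the frame of bin between -0.083 and 0.083 m and z of spent1 in the frame of bin between -0.01 and 0.17 m and x of spent2 in the frame of bin between -0.098 and 0.098 m and y of spent2 in the frame of bin between -0.083 and 0.083 m and z of spent2 in the frame of bin between -0.01 and 0.17 m and value of joint flap below 0.1 rad), for 0.3 s.
2. every fresh cassette stands in the basket's top level, tab up (x of fresh0 in the frame of basket between -0.108 and 0.108 m and y of fresh0 in the frame of basket between -0.088 and 0.088 m and z of fresh0 in the frame of basket between 0.155 and 0.176 m and angle between each of fresh0, fresh1, fresh2's own z axis and vertical below 0.3 rad and x of fresh1 in the frame of basket between -0.108 and 0.108 m and y of fresh1 in the frame of basket between -0.088 and 0.088 m and z of fresh1 in the frame of basket between 0.155 and 0.176 m and x of fresh2 in the frame of basket between -0.108 and 0.108 m and y of fresh2 in the frame of basket between -0.088 and 0.088 m and z of fresh2 in the frame of basket between 0.155 and 0.176 m), for 0.3 s.
At the end, for the whole second after the job is handed in: Every spent cassette lies inside the bin with the flap shut (below 0.1 rad); every fresh cassette is at rest flat on the floor of the basket's top level, within its rim, tab up within 0.3 rad; all four lids are shut (below 0.05 rad) (all of step 1 and all of step 2 and value of joint each of lid_cassettes, lid_tins, lid_brush, lid_laces below 0.05 rad and linear speed of each of fresh0, fresh1, fresh2 below 0.02 m/s); the robot touches nothing.
It fails at once if a lid of a wrong box is opened (beyond 0.15 rad) (value of joint any of lid_tins, lid_brush, lid_laces above 0.15 rad).
It fails at once if a fresh cassette is in the basket while a spent one is not yet in the bin (horizontal distance between any of spent0, spent1, spent2 and bin above 0.13 m and ((x of fresh0 in the frame of basket between -0.108 and 0.108 m and y of fresh0 in the frame of basket between -0.088 and 0.088 m and z of fresh0 in the frame of basket between 0.155 and 0.176 m) or (x of fresh1 in the frame of basket between -0.108 and 0.108 m and y of fresh1 in the frame of basket between -0.088 and 0.088 m and z of fresh1 in the frame of basket between 0.155 and 0.176 m) or (x of fresh2 in the frame of basket between -0.108 and 0.108 m and y of fresh2 in the frame of basket between -0.088 and 0.088 m and z of fresh2 in the frame of basket between 0.155 and 0.176 m))).
It fails at once if a bystander is shifted by more than 30 mm or tipped over (distance of any of vase, beads, shoebrush, polishtin, dish from where it was at the start of the episode above 0.03 m or angle between vase's own z axis and vertical above 0.5 rad).
Of spent0, spent1, spent2 only 2 to 3 are there at a start; the rules pass over those that are not, and their reading is None.
Of fresh0, fresh1, fresh2 only 2 to 3 are there at a start; the rules pass over those that are not, and their reading is None.
At some moment in a run one of spent0, spent1, spent2, fresh0, fresh1, fresh2 may be knocked a few centimetres aside while the robot is not near it.
It also fails if it takes over 210 s, if anything falls off the work surface, if the arm or the gripper's body presses on something with over 40 N, if the wrist force passes 120 N, or if a joint passes its speed limit or range.

## Robot

A 6-joint arm with a two-finger parallel gripper is mounted at the origin on the work surface. World frame = base frame: x ahead of the robot, y to its left, z up, the work surface at z = 0. Lengths are in m, angles in rad, forces in N, time in s.
With the tool pointing down it reaches from about 0.325 to 1 m from the base axis. Payload 5.1 kg.
Tool frame: the origin (TCP) lies at the very end of the fingers, on their centre line; the grasp point (between the pads) lies 19 mm behind it; z points along the fingers, x is the direction in which the jaws open and shut, and the axes are right-handed (so a half turn about z gives the same grasp; the last joint's range is limited). The gripper opens to 85 mm and grips with 20 to 120 N. Pads are 22 mm wide; open, the fingers measure 114 mm over their backs; the gripper's body (76 mm by 85 mm) begins 54 mm behind the grasp point. The pads swing forward as they close: fully open they stand 13 mm farther back than shut.
Start: joints at [-1.338, 0.124, 1.65, -0, 1.367, -0.083], TCP at [0.202, -0.618, 0.231] pointing down, gripper open.
Joint ranges: [-2.61, 2.61], [-1.02, 2.33], [0.03, 2.71], [-1.35, 4.49], [0.32, 2.68], [-2.91, 2.91]. Speed limits (rad/s): [2.57, 2.57, 3.14, 3.14, 3.14, 3.14].

## Interface

Orientations are given as a unit quaternion [x, y, z, w].
In Python, from station import telemetry, imaging, bot gives the robot as it stands.
- The arm moves only by the tool move_arm, never from a script. Its argument "rows" is a list of rows, each a list of 3 entries, a list of its own where there are three numbers: the turn, a rotation vector about the world's x, y, z in rad, then the shift along the world's x, y, z in cm, then the finger opening in cm, from 0 to 8.54. In form: [[[rx, ry, rz], [dx, dy, dz], fingers], ...]. A call has 1 to 10 rows; each row shifts and turns the commanded pose from where the row before left it; what a row does not reach is not made up. A row lasts 1/8 s, in which the tool goes at most 62.5 mm and 10.7 degrees, less where a joint would pass 70% of its speed; a pose out of reach is approached as far as the arm can. A call is refused whole if a number of a shift passes 6.25 or a number of a turn 0.188, either way. A call with a gripper value outside its range is refused whole. The fingers move at their own pace and stop on an object; "squeeze" is the grip in N (left out, the last holds). Time passes only in rows, so rows that do not move let the fingers close. It gives the time, the measured TCP pose, the force and the opening at its end, in the units of the state.
- telemetry.get_state(): the state, without advancing time (a new reading comes with each control period).
- imaging.snapshot(name): name is "side" or "top"; returns (picture, depth): 420x560x3 uint8, red, green, blue; 420x560 float32, m along the optical axis (not along the pixel's ray), 0 where there is no reading.
- imaging.camera_params(name): a dict with "intrinsics" (3x3 intrinsics, pixels), "distortion" ([k1, k2, p1, p2, k3] as OpenCV has them; the pictures are not rectified), "position" and "orientation" of the camera in the world. Camera axes: x right, y down, z forward; pixel columns grow to the right and rows downward; lengths in m; the calibration is good to about 2 mm. A picture is of the moment at which its call begins. camera_params takes no time and is no camera call.
- bot.sign_off(): hands the job in, once; it reports no verdict.
The state is a dict: "t": time; "qpos": joint angles; "joint_vel": joint speeds; "joint_efforts": joint torques, N m; "eef_pos": TCP position; "orientation": TCP orientation; "ft_force": force on the tool from outside, world axes, zero at the start; "moment": the same for the moment, N m; "gripper_width": finger opening in m.
Only numpy, scipy, OpenCV 4.12 (cv2) and the standard library are available. Lean on these libraries where they do the work, as an engineer would, in place of code of your own. Each camera call takes 0.05 s, during which the arm holds its last target. There are 200 camera calls.

## Working session

There is one attempt and no reset: what is moved stays moved. The work goes in short steps, Python scripts to look and compute and a tool call to move; the robot and the scene stay as the last step left them, time stands still between calls to the robot, and variables do not carry over. Pictures are saved under pics/ and viewed, about 12 in all and at most 16, crops included, and the job is handed in when it is done.

Besides the shell and the picture viewer there is one more tool, called after ">>>" by a JSON object that holds its "op" and its "data", one argument or row to a line. move_arm: Moves the arm, as the interface text tells. Its arguments: {"type":"object","properties":{"rows":{"type":"array"},"squeeze":{"type":"number"}},"required":["rows"]}

```bash
ls; mkdir -p pics; cat > h.py <<'E'
import numpy as np, cv2
from scipy.spatial.transform import Rotation as R
from station import telemetry, imaging, bot
def snap(n,f=None):
    p,d=imaging.snapshot(n)
    if f: cv2.imwrite('pics/'+f,cv2.cvtColor(p,cv2.COLOR_RGB2BGR))
    return p,d
def cam(n):
    c=imaging.camera_params(n); return np.array(c['intrinsics']),np.array(c['distortion']),np.array(c['position']),R.from_quat(c['orientation']).as_matrix()
def pts(n,uv,depth):
    K,D,p,M=cam(n); u=cv2.undistortPoints(np.float64(uv).reshape(-1,1,2),K,D).reshape(-1,2)
    return p+(np.c_[u,np.ones(len(u))]*np.reshape(depth,(-1,1)))@M.T
def plane(n,uv,z):
    K,D,p,M=cam(n); u=cv2.undistortPoints(np.float64(uv).reshape(-1,1,2),K,D).reshape(-1,2)
    r=np.c_[u,np.ones(len(u))]@M.T
    return p+r*((z-p[2])/r[:,2:])
def proj(n,X):
    K,D,p,M=cam(n); return cv2.projectPoints((np.float64(X).reshape(-1,3)-p)@M,np.zeros(3),np.zeros(3),K,D)[0].reshape(-1,2)
E
python3 - <<'E'
from h import *
for n in('top','side'):
    p,d=snap(n,n+'0.png'); np.save(n+'0.npy',d); c=imaging.camera_params(n); print(n,c)
print(telemetry.get_state())
E
```

```text
pics
top {'intrinsics': array([[501.71629687,   0.        , 278.38026862],
       [  0.        , 501.71629687, 213.62939591],
       [  0.        ,   0.        ,   1.        ]]), 'distortion': array([-0.00277072,  0.        ,  0.        ,  0.        ,  0.        ]), 'position': array([ 0.31977133, -0.09981884,  1.57999514]), 'orientation': array([-0.69877568,  0.7126945 , -0.04306986,  0.04386443])}
side {'intrinsics': array([[504.60818968,   0.        , 279.23812512],
       [  0.        , 504.60818968, 213.37786277],
       [  0.        ,   0.        ,   1.        ]]), 'distortion': array([-0.14557944,  0.        ,  0.        ,  0.        ,  0.        ]), 'position': array([ 0.20172381, -1.3357805 ,  1.29493808]), 'orientation': array([ 0.90586853, -0.1103659 ,  0.04243013, -0.40672012])}
{'t': 0.1, 'qpos': array([-1.33763268e+00,  1.24492396e-01,  1.65156449e+00,  2.57671616e-06,
        1.36749798e+00, -8.25868633e-02]), 'joint_vel': array([ 0.00027694, -0.00171797, -0.00257076, -0.00130843,  0.00182028,
       -0.00062548]), 'joint_efforts': array([ 1.73004405e-04, -4.24928176e+01, -3.66655684e+01, -1.87568467e-04,
        3.93098773e-03, -2.16726391e-05]), 'eef_pos': array([ 0.20169528, -0.61732365,  0.23012597]), 'orientation': array([ 8.09483850e-01, -5.87141324e-01, -7.43139685e-04, -6.40555422e-04]), 'ft_force': array([-2.11054982e-05, -3.97819569e-01, -7.97538760e-01]), 'moment': array([0.03540926, 0.02637864, 0.00360756]), 'gripper_width': 0.0856575126411437}
```

View pics/top0.png

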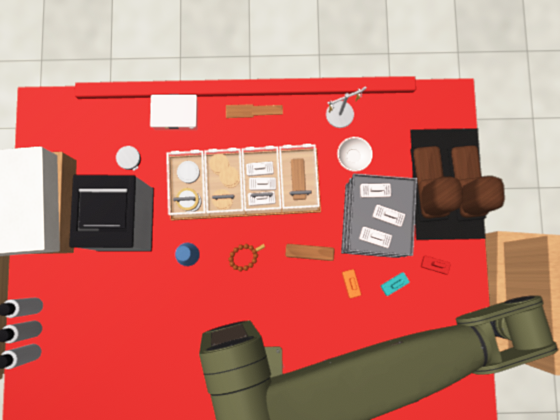

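View pics/side0.png

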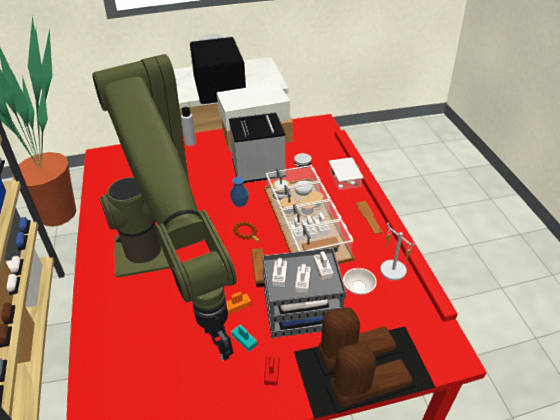

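Top view: the spent cassettes are the three white ones in the basket at px (376,190), (389,215), (376,237). The fresh ones are white too, in the third box at px (260,169), (261,184), (261,199). The bin is at (105,210). Lookalikes are orange (351,284), turquoise (395,284) and red (436,265) on the table. I'll check with a close crop.

```bash
python3 - <<'E'
from h import *
im=cv2.imread('pics/top0.png'); d=np.load('top0.npy')
a=cv2.resize(im[170:262,335:423],None,fx=4.5,fy=4.5,interpolation=cv2.INTER_CUBIC); b=cv2.resize(im[140:224,240:325],None,fx=4.5,fy=4.5,interpolation=cv2.INTER_CUBIC)
h=max(a.shape[0],b.shape[0]); o=np.zeros((h,a.shape[1]+b.shape[1],3),np.uint8); o[:a.shape[0],:a.shape[1]]=a; o[:b.shape[0],a.shape[1]:]=b
cv2.imwrite('pics/crop1.png',o)
vv,uu=np.mgrid[0:420,0:560]; X=pts('top',np.c_[uu.ravel(),vv.ravel()],d.ravel()).reshape(420,560,3)
def reg(nm,u0,u1,v0,v1,zlo,zhi,white=False):
    m=np.zeros((420,560),bool); m[v0:v1,u0:u1]=True
    m&=(X[...,2]>zlo)&(X[...,2]<zhi)
    if white: m&=(im.min(2)>150)
    P=X[m]; 
    if len(P)<5: print(nm,'none');return
    r=cv2.minAreaRect(np.float32(P[:,:2])); print(nm,len(P),'z',np.round(np.percentile(P[:,2],[5,50,95]),3),'c',np.round(r[0],4),np.round(r[1],4),round(r[2],1), 'mean',np.round(P[:,:2].mean(0),4))
reg('basket',335,423,170,262,.15,.19); reg('bin',65,160,165,260,.2,.23)
for u,v in[(362,225),(376,190),(389,215),(376,237),(260,169),(261,184),(261,199),(100,200),(90,200),(260,190),(245,180),(263,194),(170,150),(318,150),(222,212),(250,110)]: print((u,v),np.round(X[v,u],3))
# white cassettes
for nm,(u0,u1,v0,v1) in dict(basket=(335,423,170,262),box=(244,276,155,210)).items():
    m=np.zeros((420,560),np.uint8); m[v0:v1,u0:u1]=(im.min(2)>170)[v0:v1,u0:u1]
    n,l,s,c=cv2.connectedComponentsWithStats(m)
    for i in range(1,n):
        if s[i,4]>60: 
            r=cv2.minAreaRect(np.argwhere(l==i)[:,::-1].astype(np.float32)); print(nm,s[i],np.round(c[i],1),r,np.round(plane('top',[r[0]],.19 if nm=='basket' else .034),4), np.median(X[l==i][:,2]))
E
```

```text
basket 4497 z [0.161 0.167 0.188] c [ 0.4865 -0.392 ] [0.1812 0.2212] 84.3 mean [ 0.4859 -0.3941]
bin 4501 z [0.211 0.216 0.221] c [0.5067 0.3843] [0.1779 0.2009] 88.7 mean [0.5063 0.3822]
(362, 225) [ 0.457 -0.336  0.168]
(376, 190) [ 0.548 -0.369  0.22 ]
(389, 215) [ 0.478 -0.402  0.219]
(376, 237) [ 0.419 -0.363  0.221]
(260, 169) [ 0.642 -0.047  0.086]
(261, 184) [ 0.596 -0.049  0.086]
(261, 199) [ 0.55  -0.049  0.088]
(100, 200) [0.537 0.392 0.211]
(90, 200) [0.537 0.418 0.214]
(260, 190) [ 0.577 -0.046  0.086]
(245, 180) [ 0.608 -0.001  0.09 ]
(263, 194) [ 0.559 -0.056  0.125]
(170, 150) [0.729 0.245 0.001]
(318, 150) [ 0.719 -0.232  0.001]
(222, 212) [0.515 0.071 0.07 ]
(250, 110) [ 0.853 -0.015  0.011]
basket [360 183  31  14 388] [375.  189.8] ((375.0, 189.5), (13.0, 30.0), 90.0) [[ 0.5545 -0.3725  0.19  ]] 0.18942215628369707
basket [373 205  32  21 396] [388.4 214.9] ((388.4162902832031, 214.93438720703125), (31.010211944580078, 13.58798885345459), 19.653823852539062) [[ 0.4819 -0.4068  0.19  ]] 0.18930365160571583
basket [359 227  33  21 414] [375.2 236.6] ((375.12091064453125, 236.61712646484375), (31.016529083251953, 13.651288986206055), 17.52556800842285) [[ 0.4221 -0.3671  0.19  ]] 0.18930289564398184
box [244 159  32  51 159] [252.7 197.9] ((259.5, 184.0), (50.0, 31.0), 90.0) [[ 0.6055 -0.0427  0.034 ]] 0.08950009690873229
box [246 161  28  15 337] [259.3 167.8] ((259.2008361816406, 167.7090301513672), (12.856075286865234, 27.432331085205078), 84.80557250976562) [[ 0.6574 -0.0426  0.034 ]] 0.08890755730272715
box [248 177  28  13 349] [261.6 183. ] ((261.5, 183.0), (12.0, 27.0), 90.0) [[ 0.6085 -0.049   0.034 ]] 0.08890193865701224
box [247 191  29  15 249] [260.8 199.1] ((260.9568786621094, 197.50375366210938), (13.037755966186523, 27.721473693847656), 85.03025817871094) [[ 0.5627 -0.0466  0.034 ]] 0.08899116314992273
```

View pics/crop1.png

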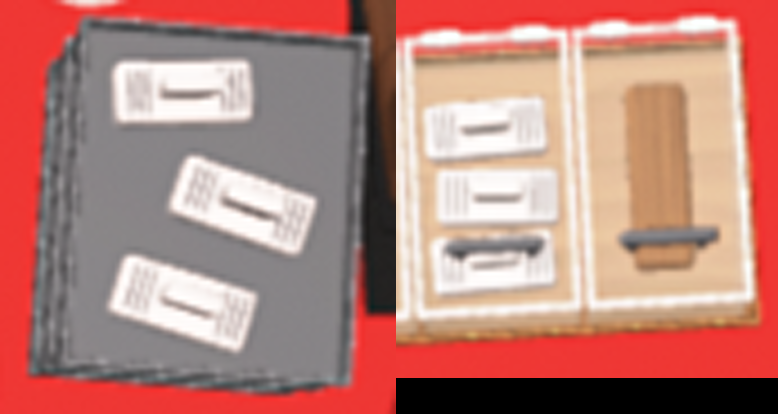

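```bash
python3 - <<'E'
from h import *
im=cv2.imread('pics/top0.png'); s=cv2.imread('pics/side0.png'); d=np.load('top0.npy')
a=cv2.resize(im[168:258,60:160],None,fx=4,fy=4,interpolation=cv2.INTER_CUBIC); b=cv2.resize(s[105:195,215:305],None,fx=4,fy=4,interpolation=cv2.INTER_CUBIC)
cv2.imwrite('pics/crop2.png',np.clip(np.hstack([a,b]).astype(float)*1.8+25,0,255).astype(np.uint8))
vv,uu=np.mgrid[0:420,0:560]; X=pts('top',np.c_[uu.ravel(),vv.ravel()],d.ravel()).reshape(420,560,3)
for (u0,u1,v0,v1,z0) in [(355,395,180,199,.212),(370,408,202,228,.212),(355,395,224,250,.212)]:
    P=X[v0:v1,u0:u1].reshape(-1,3); Q=P[(P[:,2]>z0)]; c,sz,an=cv2.minAreaRect(np.float32(Q[:,:2])); 
    S=P[(P[:,2]>.180)]; c2,sz2,an2=cv2.minAreaRect(np.float32(S[:,:2]))
    print('tab',len(Q),np.round(c,4),np.round(sz,3),round(an,1),'shell',np.round(c2,4),np.round(sz2,3),round(an2,1))
print('handle',plane('top',[(262,194.2)],.125),plane('top',[(228,196)],.125))
# box row corners at lid top .088
print(plane('top',[(244.5,149.5),(280.3,147),(283,208),(247.5,210.5)],.085))
# bin top footprint
P=X[165:262,60:165].reshape(-1,3);P=P[(P[:,2]>.208)&(P[:,2]<.225)]
for f in (0.5,1,2,99.5,99,98): print(f,np.round(np.percentile(P[:,:2],f,axis=0),3))
E
```

```text
tab 69 [ 0.4472 -0.239 ] [0.028 0.376] 38.3 shell [ 0.4648 -0.2447] [0.075 0.403] 34.5
tab 71 [ 0.4107 -0.2573] [0.03  0.362] 25.2 shell [ 0.4261 -0.2661] [0.079 0.387] 21.1
tab 66 [ 0.379  -0.2392] [0.026 0.302] 18.1 shell [ 0.3952 -0.26  ] [0.071 0.347] 13.6
handle [[ 0.55811445 -0.05298393  0.125     ]] [[0.55475859 0.04690101 0.125     ]]
[[ 7.03814445e-01 -4.52264676e-04  8.50000000e-02]
 [ 7.09420798e-01 -1.09823641e-01  8.50000000e-02]
 [ 5.21403456e-01 -1.14172837e-01  8.50000000e-02]
 [ 5.15946569e-01 -7.35315012e-03  8.50000000e-02]]
0.5 [0.406 0.296]
1 [0.408 0.297]
2 [0.409 0.299]
99.5 [0.606 0.47 ]
99 [0.605 0.468]
98 [0.603 0.467]
```

View pics/crop2.png

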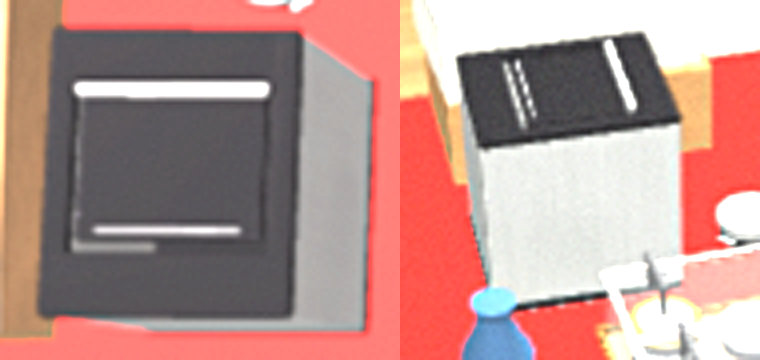

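```bash
cat >> h.py <<'E'
def cloud(n,f=None):
    p,d=snap(n,f); vv,uu=np.mgrid[0:420,0:560]
    return p,pts(n,np.c_[uu.ravel(),vv.ravel()],d.ravel()).reshape(420,560,3)
def bl(z0,z1,lo,hi,f=None,a=15):
    """blobs by height in an x-y window: tab/shell centre and long-axis yaw"""
    p,X=cloud('top',f); m=((X[...,2]>z0)&(X[...,2]<z1)&(X[...,0]>lo[0])&(X[...,0]<hi[0])&(X[...,1]>lo[1])&(X[...,1]<hi[1])).astype(np.uint8)
    k,l,s,c=cv2.connectedComponentsWithStats(m)
    for i in range(1,k):
        if s[i,4]>a:
            Q=X[l==i]; c,sz,an=cv2.minAreaRect(np.float32(Q[:,:2])); an=an if sz[0]>sz[1] else an+90
            print(s[i,4],'c',np.round(c,4),'size',np.round(sz,3),'yaw long',round(an,1),'z95',round(np.percentile(Q[:,2],95),3))
def st():
    s=telemetry.get_state(); M=R.from_quat(s['orientation']).as_matrix()
    print('t',round(s['t'],2),'tcp',np.round(s['eef_pos'],4),'jaw deg',round(np.degrees(np.arctan2(M[1,0],M[0,0])),1),'tilt z',np.round(M[:,2],3),'F',np.round(s['ft_force'],1),'w',round(s['gripper_width'],4))
E
python3 - <<'E'
from h import *
print('shell');bl(.180,.24,(.39,-.48),(.6,-.29)); print('tab');bl(.205,.24,(.39,-.48),(.6,-.29))
st()
E
```

```text
shell
93 c [ 0.5148 -0.3065] size [0.005 0.168] yaw long 174.6 z95 0.19
85 c [ 0.593  -0.4078] size [0.144 0.006] yaw long 84.6 z95 0.189
394 c [ 0.553 -0.375] size [0.084 0.037] yaw long 89.2 z95 0.225
409 c [ 0.4815 -0.4082] size [0.083 0.038] yaw long 68.9 z95 0.225
60 c [ 0.4401 -0.4754] size [0.006 0.099] yaw long 173.6 z95 0.19
415 c [ 0.4218 -0.3691] size [0.084 0.038] yaw long 71.0 z95 0.225
19 c [ 0.4089 -0.2961] size [0.004 0.034] yaw long 176.8 z95 0.189
tab
68 c [ 0.5531 -0.3744] size [0.011 0.035] yaw long 90.2 z95 0.229
74 c [ 0.4817 -0.4079] size [0.035 0.013] yaw long 67.5 z95 0.228
67 c [ 0.4216 -0.3681] size [0.035 0.012] yaw long 74.6 z95 0.23
t 0.2 tcp [ 0.2018 -0.6175  0.2305] jaw deg -71.9 tilt z [-0.     0.001 -1.   ] F [ 0.1  0.1 -0. ] w 0.0852
```

>>> {"op": "move_arm", "data": {
  "rows": [
    [[0,0,0],[0,0,4],4],
    [[0,0,0.156],[4.4,3.04,2],4],
    [[0,0,0.156],[4.4,3.04,0],4],
    [[0,0,0.156],[4.4,3.04,0],4],
    [[0,0,0.156],[4.4,3.04,0],4],
    [[0,0,0.156],[4.4,3.04,0],4],
    [[0,0,0.156],[4.4,3.04,0],4],
    [[0,0,0.156],[4.4,3.04,0],4],
    [[0,0,0.156],[4.4,3.04,0],4],
    [[0,0,0],[0,0,0],4]
  ],
  "squeeze": 40
}}

```text
t: 1.45
eef_pos: [0.5562, -0.3721, 0.2906]
orientation: [1.0, -0.001, -0.0, -0.0]
ft_force: [-0.6, 0.1, -0.3]
gripper_width: 0.0401
```

```bash
python3 -c "
from h import *
st()"
```

```text
t 1.45 tcp [ 0.5562 -0.3721  0.2906] jaw deg -0.1 tilt z [-0.     0.001 -1.   ] F [-0.6  0.1 -0.3] w 0.0401
```

>>> {"op": "move_arm", "data": {
  "rows": [
    [[0,0,0],[-0.1,-0.2,-4.4],4],
    [[0,0,0],[0,0,-3],4],
    [[0,0,0],[0,0,-1.2],4],
    [[0,0,0],[0,0,-0.8],4],
    [[0,0,0],[0,0,0],4],
    [[0,0,0],[0,0,0],0],
    [[0,0,0],[0,0,0],0],
    [[0,0,0],[0,0,0],0],
    [[0,0,0],[0,0,0],0]
  ]
}}

```text
t: 2.58
eef_pos: [0.5532, -0.3769, 0.1981]
orientation: [1.0, -0.003, 0.001, 0.0]
ft_force: [0.2, 0.2, 1.2]
gripper_width: 0.0114
```

>>> {"op": "move_arm", "data": {
  "rows": [
    [[0,0,0],[0,0,3],0],
    [[0,0,0],[0,0,6],0],
    [[0,0,0],[0,0,3],0],
    [[0,0,0],[-0.6,6,0],0],
    [[0,0,0],[-0.6,6,0],0],
    [[0,0,0],[-0.6,6,0],0],
    [[0,0,0],[-0.6,6,0],0],
    [[0,0,0],[-0.6,6,0],0],
    [[0,0,0],[-0.6,6,0],0],
    [[0,0,0],[-0.6,6,0],0]
  ]
}}

```text
t: 3.82
eef_pos: [0.5101, 0.0452, 0.3172]
orientation: [1.0, -0.004, 0.0, -0.0]
ft_force: [0.3, 0.6, -1.1]
gripper_width: 0.0113
```

>>> {"op": "move_arm", "data": {
  "rows": [
    [[0,0,0],[-0.6,6,0],0],
    [[0,0,0],[-0.6,6,0],0],
    [[0,0,0],[-0.6,6,0],0],
    [[0,0,0],[-0.2,6,0],0],
    [[0,0,-0.02],[0,4,0],0],
    [[0,0,0],[0,0,0],0],
    [[0,0,0],[0,0,0],0]
  ]
}}

```text
t: 4.7
eef_pos: [0.4907, 0.3229, 0.3169]
orientation: [1.0, -0.013, -0.0, 0.0]
ft_force: [0.2, -0.4, -1.2]
gripper_width: 0.0112
```

```bash
python3 - <<'E'
from h import *
st(); snap('side','side1.png')
E
```

```text
t 4.7 tcp [0.4907 0.3229 0.3169] jaw deg -1.5 tilt z [-0.001 -0.001 -1.   ] F [ 0.2 -0.4 -1.2] w 0.0112
```

View pics/side1.png

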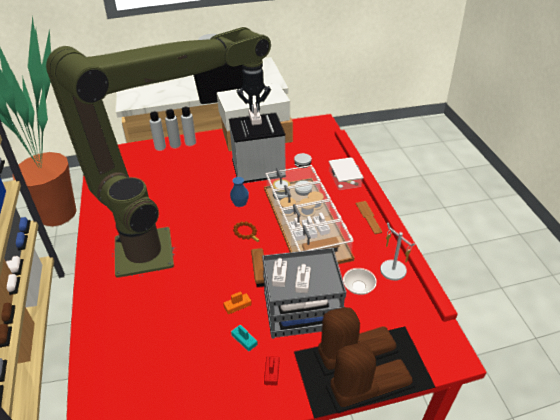

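>>> {"op": "move_arm", "data": {
  "rows": [
    [[0,0,0],[0.4,6,0],0],
    [[0,0,0],[0,0,0],0],
    [[0,0,0],[0,0,-5],0],
    [[0,0,0],[0,0,-2],0],
    [[0,0,0],[0,0,-1.6],0],
    [[0,0,0],[0,0,-1.6],0],
    [[0,0,0],[0,0,-1.6],0],
    [[0,0,0],[0,0,-1.6],0],
    [[0,0,0],[0,0,-1],0],
    [[0,0,0],[0,0,-1],0]
  ]
}}

```text
t: 6.0
eef_pos: [0.4945, 0.3833, 0.1621]
orientation: [1.0, -0.013, -0.0, 0.0]
ft_force: [-0.6, -0.1, 0.0]
gripper_width: 0.0111
```

>>> {"op": "move_arm", "data": {
  "rows": [
    [[0,0,0],[0,0,0],0],
    [[0,0,0],[0,0,0],4.5],
    [[0,0,0],[0,0,0],4.5],
    [[0,0,0],[0,0,0],4.5],
    [[0,0,0],[0,0,0],4.5],
    [[0,0,0],[0,0,0],4.5],
    [[0,0,0],[0,0,0],4.5]
  ]
}}

```text
t: 6.88
eef_pos: [0.4999, 0.3843, 0.1688]
orientation: [1.0, -0.014, 0.006, -0.002]
ft_force: [9.0, -1.9, 7.6]
gripper_width: 0.0451
```

```bash
python3 - <<'E'
from h import *
st(); p,d=snap('side'); cv2.imwrite('pics/s2.png',cv2.resize(cv2.cvtColor(p,cv2.COLOR_RGB2BGR)[60:190,190:320],None,fx=4.5,fy=4.5,interpolation=cv2.INTER_CUBIC))
E
```

```text
t 6.88 tcp [0.4999 0.3843 0.1688] jaw deg -1.6 tilt z [ 0.013  0.004 -1.   ] F [ 9.  -1.9  7.6] w 0.0451
```

View pics/s2.png

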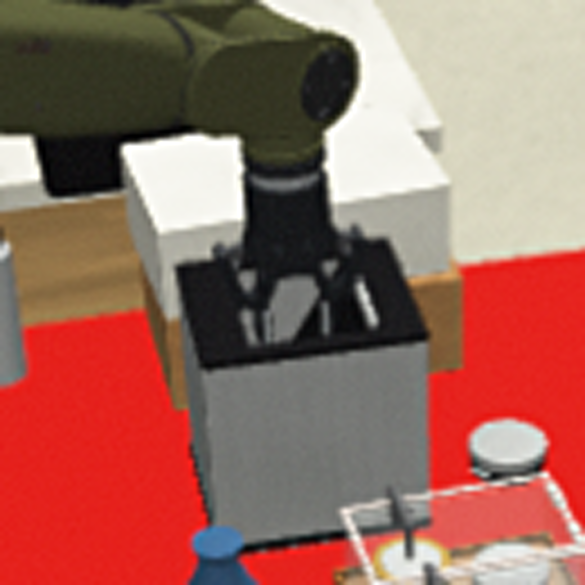

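>>> {"op": "move_arm", "data": {
  "rows": [
    [[0,0,0],[0,0,0.5],3.5],
    [[0,0,0],[0,0,1],3],
    [[0,0,0],[0,0,2],3],
    [[0,0,0],[0,0,5],3],
    [[0,0,0],[0,0,6],4],
    [[0,0,0],[0.5,-6,1],4],
    [[0,0,0],[0,-6,0],4],
    [[0,0,0],[0,-6,0],4],
    [[0,0,0],[0,-6,0],4],
    [[0,0,0],[0,-6,0],4]
  ]
}}

```text
t: 8.18
eef_pos: [0.4995, 0.0817, 0.3198]
orientation: [1.0, -0.013, 0.001, -0.0]
ft_force: [0.1, 0.5, 0.3]
gripper_width: 0.04
```

```bash
python3 - <<'E'
from h import *
st(); p,X=cloud('top'); b=p[165:262,60:165]; Z=X[165:262,60:165]; m=(Z[...,0]>.45)&(Z[...,0]<.56)&(Z[...,1]>.32)&(Z[...,1]<.45)
print('flap z',np.percentile(Z[m][:,2],[1,5,50,95,99]))
bl(.205,.24,(.39,-.48),(.6,-.29))
E
```

```text
t 8.18 tcp [0.4995 0.0817 0.3198] jaw deg -1.5 tilt z [ 0.002  0.    -1.   ] F [0.1 0.5 0.3] w 0.04
flap z [0.01561847 0.20818001 0.21455847 0.21964596 0.22203725]
74 c [ 0.481 -0.408] size [0.036 0.013] yaw long 68.1 z95 0.229
68 c [ 0.4214 -0.3684] size [0.035 0.013] yaw long 74.9 z95 0.229
```

>>> {"op": "move_arm", "data": {
  "rows": [
    [[0,0,-0.044],[-0.2,-6.1,0],4],
    [[0,0,-0.044],[-0.2,-6.1,0],4],
    [[0,0,-0.044],[-0.2,-6.1,0],4],
    [[0,0,-0.044],[-0.2,-6.1,0],4],
    [[0,0,-0.044],[-0.2,-6.1,0],4],
    [[0,0,-0.044],[-0.2,-6.1,0],4],
    [[0,0,-0.044],[-0.2,-6.1,0],4],
    [[0,0,-0.044],[-0.3,-6.1,0],4],
    [[0,0,0],[0,0,-3],4],
    [[0,0,0],[0,0,0],4]
  ]
}}

```text
t: 9.52
eef_pos: [0.4822, -0.4038, 0.2858]
orientation: [0.982, -0.188, -0.002, -0.002]
ft_force: [0.3, 0.6, -0.6]
gripper_width: 0.0401
```

```bash
python3 -c "
from h import *
st()"
```

```text
t 9.53 tcp [ 0.4822 -0.4038  0.2858] jaw deg -21.7 tilt z [-0.004  0.004 -1.   ] F [ 0.3  0.6 -0.6] w 0.0401
```

>>> {"op": "move_arm", "data": {
  "rows": [
    [[0,0,0],[-0.1,-0.3,-4],4],
    [[0,0,0],[0,0,-3],4],
    [[0,0,0],[0,0,-1.2],4],
    [[0,0,0],[0,0,-0.7],4],
    [[0,0,0],[0,0,0],4],
    [[0,0,0],[0,0,0],0],
    [[0,0,0],[0,0,0],0],
    [[0,0,0],[0,0,0],0],
    [[0,0,0],[0,0,0],0]
  ]
}}

```text
t: 10.65
eef_pos: [0.4821, -0.408, 0.2]
orientation: [0.982, -0.188, 0.0, 0.0]
ft_force: [0.1, 0.1, 1.3]
gripper_width: 0.0112
```

>>> {"op": "move_arm", "data": {
  "rows": [
    [[0,0,0],[0,0,3],0],
    [[0,0,0],[0,0,6],0],
    [[0,0,0],[0,0,3],0],
    [[0,0,0.027],[0.15,6.08,0],0],
    [[0,0,0.027],[0.15,6.08,0],0],
    [[0,0,0.027],[0.15,6.08,0],0],
    [[0,0,0.027],[0.15,6.08,0],0],
    [[0,0,0.027],[0.15,6.08,0],0],
    [[0,0,0.027],[0.15,6.08,0],0],
    [[0,0,0.027],[0.15,6.08,0],0]
  ]
}}

```text
t: 11.9
eef_pos: [0.4919, 0.0198, 0.3192]
orientation: [0.996, -0.095, 0.0, -0.0]
ft_force: [0.9, 0.1, -0.5]
gripper_width: 0.0111
```

>>> {"op": "move_arm", "data": {
  "rows": [
    [[0,0,0.027],[0.15,6.08,0],0],
    [[0,0,0.027],[0.15,6.08,0],0],
    [[0,0,0.027],[0.15,6.08,0],0],
    [[0,0,0.027],[0.15,6.08,0],0],
    [[0,0,0.027],[0.15,6.08,0],0],
    [[0,0,0.027],[0.15,6.08,0],0],
    [[0,0,0],[0,0,0],0],
    [[0,0,0],[0,0,0],0]
  ]
}}

```text
t: 12.9
eef_pos: [0.5011, 0.3826, 0.3187]
orientation: [1.0, -0.014, -0.0, 0.001]
ft_force: [-0.1, -0.6, -1.6]
gripper_width: 0.0113
```

```bash
python3 -c "
from h import *
st()"
```

```text
t 12.9 tcp [0.5011 0.3826 0.3187] jaw deg -1.6 tilt z [-0.001 -0.001 -1.   ] F [-0.1 -0.6 -1.6] w 0.0113
```

>>> {"op": "move_arm", "data": {
  "rows": [
    [[0,0,0],[0,0,-5],0],
    [[0,0,0],[0,0,-2],0],
    [[0,0,0],[0,0,-1.6],0],
    [[0,0,0],[0,0,-1.6],0],
    [[0,0,0],[0,0,-1.6],0],
    [[0,0,0],[0,0,-1.6],0],
    [[0,0,0],[0,0,-1.5],0],
    [[0,0,0],[0,0,0],0],
    [[0,0,0],[0,0,0],2.8],
    [[0,0,0],[0,0,0],2.8]
  ]
}}

```text
t: 14.15
eef_pos: [0.502, 0.383, 0.1713]
orientation: [1.0, -0.014, 0.001, -0.0]
ft_force: [0.6, -0.6, 0.7]
gripper_width: 0.0278
```

>>> {"op": "move_arm", "data": {
  "rows": [
    [[0,0,0],[0,0,0],2.8],
    [[0,0,0],[0,0,0],2.8],
    [[0,0,0],[0,0,0],2.8],
    [[0,0,0],[0,0,1],2.8],
    [[0,0,0],[0,0,3],2.8],
    [[0,0,0],[0,0,5],3],
    [[0,0,0],[0,0,6],4],
    [[0,0,0],[0,-6,0],4],
    [[0,0,0],[0,-6,0],4],
    [[0,0,0],[0,-6,0],4]
  ]
}}

```text
t: 15.4
eef_pos: [0.5011, 0.2012, 0.3211]
orientation: [1.0, -0.014, 0.001, 0.0]
ft_force: [0.6, -0.6, 0.1]
gripper_width: 0.04
```

>>> {"op": "move_arm", "data": {
  "rows": [
    [[0,0,0],[0,-6,0],4],
    [[0,0,0],[0,-6,0],4],
    [[0,0,0],[0,0,0],4]
  ]
}}

```text
t: 15.78
eef_pos: [0.5013, 0.0793, 0.321]
orientation: [1.0, -0.017, 0.001, 0.0]
ft_force: [0.7, 0.6, 0.5]
gripper_width: 0.0399
```

```bash
cat >> h.py <<'E'
def flap():
    p,X=cloud('top'); m=(X[...,0]>.465)&(X[...,0]<.55)&(X[...,1]>.33)&(X[...,1]<.44)&(X[...,2]<.5)
    print('flap z',np.round(np.percentile(X[m][:,2],[1,5,50,95,99]),3))
E
python3 - <<'E'
from h import *
st(); flap()
bl(.205,.24,(.39,-.48),(.6,-.29))
E
```

```text
t 15.78 tcp [0.5013 0.0793 0.321 ] jaw deg -1.9 tilt z [ 0.001 -0.001 -1.   ] F [0.7 0.6 0.5] w 0.0399
flap z [0.025 0.207 0.215 0.22  0.222]
69 c [ 0.4216 -0.3691] size [0.035 0.012] yaw long 72.5 z95 0.229
```

>>> {"op": "move_arm", "data": {
  "rows": [
    [[0,0,-0.035],[-1,-5.6,0],4],
    [[0,0,-0.035],[-1,-5.6,0],4],
    [[0,0,-0.035],[-1,-5.6,0],4],
    [[0,0,-0.035],[-1,-5.6,0],4],
    [[0,0,-0.035],[-1,-5.6,0],4],
    [[0,0,-0.035],[-1,-5.6,0],4],
    [[0,0,-0.035],[-1,-5.6,0],4],
    [[0,0,-0.035],[-1,-5.6,0],4],
    [[0,0,0],[0,0,-3],4],
    [[0,0,0],[0,0,0],4]
  ]
}}

```text
t: 17.12
eef_pos: [0.4213, -0.3638, 0.2873]
orientation: [0.988, -0.153, -0.002, -0.002]
ft_force: [0.0, -0.2, -0.2]
gripper_width: 0.04
```

```bash
python3 -c "
from h import *
st()"
```

```text
t 17.12 tcp [ 0.4213 -0.3638  0.2873] jaw deg -17.6 tilt z [-0.004  0.005 -1.   ] F [ 0.  -0.2 -0.2] w 0.04
```

>>> {"op": "move_arm", "data": {
  "rows": [
    [[0,0,0],[0,-0.4,-4],4],
    [[0,0,0],[0,0,-3],4],
    [[0,0,0],[0,0,-1.2],4],
    [[0,0,0],[0,0,-0.8],4],
    [[0,0,0],[0,0,0],4],
    [[0,0,0],[0,0,0],0],
    [[0,0,0],[0,0,0],0],
    [[0,0,0],[0,0,0],0],
    [[0,0,0],[0,0,0],0]
  ]
}}

```text
t: 18.25
eef_pos: [0.4216, -0.3695, 0.2011]
orientation: [0.988, -0.153, 0.001, 0.0]
ft_force: [-0.4, 0.5, 1.9]
gripper_width: 0.0115
```

>>> {"op": "move_arm", "data": {
  "rows": [
    [[0,0,0],[0,0,3],0],
    [[0,0,0],[0,0,6],0],
    [[0,0,0],[0,0,3],0],
    [[0,0,0.0215],[0.61,5.78,0],0],
    [[0,0,0.0215],[0.61,5.78,0],0],
    [[0,0,0.0215],[0.61,5.78,0],0],
    [[0,0,0.0215],[0.61,5.78,0],0],
    [[0,0,0.0215],[0.61,5.78,0],0],
    [[0,0,0.0215],[0.61,5.78,0],0],
    [[0,0,0.0215],[0.61,5.78,0],0]
  ]
}}

```text
t: 19.5
eef_pos: [0.4638, 0.0371, 0.3202]
orientation: [0.997, -0.078, 0.0, 0.0]
ft_force: [1.7, -0.9, -0.0]
gripper_width: 0.0109
```

>>> {"op": "move_arm", "data": {
  "rows": [
    [[0,0,0.0215],[0.61,5.78,0],0],
    [[0,0,0.0215],[0.61,5.78,0],0],
    [[0,0,0.0215],[0.61,5.78,0],0],
    [[0,0,0.0215],[0.61,5.78,0],0],
    [[0,0,0.0215],[0.61,5.78,0],0],
    [[0,0,0.0215],[0.61,5.78,0],0],
    [[0,0,0],[0,0,0],0],
    [[0,0,0],[0,0,0],0]
  ]
}}

```text
t: 20.5
eef_pos: [0.5005, 0.3819, 0.3196]
orientation: [1.0, -0.014, -0.0, 0.001]
ft_force: [0.2, -0.7, -0.4]
gripper_width: 0.0111
```

```bash
python3 -c "
from h import *
st()"
```

```text
t 20.5 tcp [0.5005 0.3819 0.3196] jaw deg -1.6 tilt z [-0.001 -0.001 -1.   ] F [ 0.2 -0.7 -0.4] w 0.0111
```

>>> {"op": "move_arm", "data": {
  "rows": [
    [[0,0,0],[0,0,-5],0],
    [[0,0,0],[0,0,-2],0],
    [[0,0,0],[0,0,-1.6],0],
    [[0,0,0],[0,0,-1.6],0],
    [[0,0,0],[0,0,-1.6],0],
    [[0,0,0],[0,0,-1.6],0],
    [[0,0,0],[0,0,-1.6],0],
    [[0,0,0],[0,0,0],0],
    [[0,0,0],[0,0,0],2.8],
    [[0,0,0],[0,0,0],2.8]
  ]
}}

```text
t: 21.75
eef_pos: [0.5013, 0.3825, 0.1713]
orientation: [1.0, -0.014, 0.001, -0.0]
ft_force: [1.4, 1.1, 0.7]
gripper_width: 0.0281
```

>>> {"op": "move_arm", "data": {
  "rows": [
    [[0,0,0],[0,0,0],2.8],
    [[0,0,0],[0,0,0],2.8],
    [[0,0,0],[0,0,0],2.8],
    [[0,0,0],[0,0,1],2.8],
    [[0,0,0],[0,0,3],2.8],
    [[0,0,0],[0,0,5],3],
    [[0,0,0],[0,0,6],4],
    [[0,0,0],[-5,-3,0],4],
    [[0,0,0],[-6,-4,0],4],
    [[0,0,0],[-6,-4,0],4]
  ]
}}

```text
t: 23.0
eef_pos: [0.3452, 0.2818, 0.3209]
orientation: [1.0, -0.014, 0.0, -0.0]
ft_force: [0.1, -0.4, 0.6]
gripper_width: 0.04
```

>>> {"op": "move_arm", "data": {
  "rows": [
    [[0,0,0],[0,-6,0],4],
    [[0,0,0],[0,-4,0],4],
    [[0,0,0],[0,0,0],4]
  ]
}}

```text
t: 23.38
eef_pos: [0.3466, 0.1812, 0.3212]
orientation: [1.0, -0.016, 0.001, -0.0]
ft_force: [-0.0, -0.4, -0.5]
gripper_width: 0.0402
```

```bash
python3 - <<'E'
from h import *
st(); flap(); snap('top','top3.png')
bl(.18,.24,(.39,-.48),(.6,-.29))
print('handles'); bl(.108,.14,(.5,-.26),(.62,.26),a=4)
E
```

```text
t 23.38 tcp [0.3466 0.1812 0.3212] jaw deg -1.8 tilt z [ 0.002  0.001 -1.   ] F [-0.  -0.4 -0.5] w 0.0402
flap z [0.026 0.207 0.214 0.219 0.221]
117 c [ 0.4949 -0.304 ] size [0.005 0.206] yaw long 174.4 z95 0.19
77 c [ 0.5925 -0.4159] size [0.128 0.006] yaw long 83.8 z95 0.19
59 c [ 0.4378 -0.4753] size [0.006 0.093] yaw long 174.3 z95 0.191
handles
83 c [ 0.5627 -0.1645] size [0.01  0.065] yaw long 92.4 z95 0.133
82 c [ 0.5588 -0.0516] size [0.011 0.062] yaw long 93.0 z95 0.133
84 c [0.5542 0.0616] size [0.011 0.065] yaw long 92.5 z95 0.132
83 c [0.5508 0.1755] size [0.011 0.065] yaw long 92.6 z95 0.133
```

View pics/top3.png

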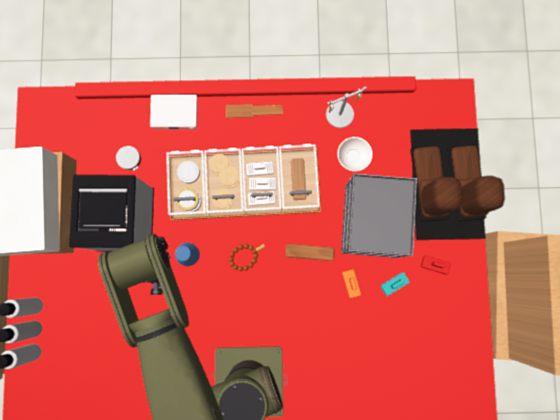

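>>> {"op": "move_arm", "data": {
  "rows": [
    [[0,0,0.018],[5.3,-5.83,0],4],
    [[0,0,0.018],[5.3,-5.83,0],4],
    [[0,0,0.018],[5.3,-5.83,0],4],
    [[0,0,0.018],[5.3,-5.83,0],4],
    [[0,0,0],[0,0,-5],3.5],
    [[0,0,0],[0,0,-5],3.5],
    [[0,0,0],[0,0,-4],3.5],
    [[0,0,0],[0,0,0],3.5]
  ]
}}

```text
t: 24.58
eef_pos: [0.5125, -0.0009, 0.1759]
orientation: [1.0, 0.023, -0.005, -0.001]
ft_force: [0.1, 0.1, 0.4]
gripper_width: 0.0349
```

```bash
python3 -c "
from h import *
st()"
```

```text
t 24.57 tcp [ 0.5125 -0.0009  0.1759] jaw deg 2.6 tilt z [-0.009  0.001 -1.   ] F [0.1 0.1 0.4] w 0.0349
```

>>> {"op": "move_arm", "data": {
  "rows": [
    [[0,0,0],[2.3,-2.55,0],3.5],
    [[0,0,0],[2.3,-2.55,0],3.5],
    [[0,0,0],[0,0,0],3.5],
    [[0,0,0],[0,0,-3],3.5],
    [[0,0,0],[0,0,-2],3.5],
    [[0,0,0],[0,0,-1.9],3.5],
    [[0,0,0],[0,0,0],3.5]
  ]
}}

```text
t: 25.45
eef_pos: [0.5595, -0.0526, 0.1094]
orientation: [1.0, 0.022, -0.002, -0.0]
ft_force: [-0.7, -0.2, 0.3]
gripper_width: 0.0344
```

```bash
python3 -c "
from h import *
st()"
```

```text
t 25.45 tcp [ 0.5595 -0.0526  0.1094] jaw deg 2.5 tilt z [-0.004  0.001 -1.   ] F [-0.7 -0.2  0.3] w 0.0344
```

>>> {"op": "move_arm", "data": {
  "rows": [
    [[0,0,0],[0,0,-0.3],0],
    [[0,0,0],[0,0,0],0],
    [[0,0,0],[0,0,0],0],
    [[0,0,0],[0,0,0],0],
    [[0,0,0],[0.4,0,1.27],0],
    [[0,0,0],[0.54,0.04,1.27],0],
    [[0,0,0],[0.65,0.03,1.2],0],
    [[0,0,0],[0.72,0.03,1.14],0],
    [[0,0,0],[0,0,0],0]
  ],
  "squeeze": 25
}}

```text
t: 26.58
eef_pos: [0.5785, -0.0525, 0.1593]
orientation: [1.0, 0.022, -0.008, 0.0]
ft_force: [-25.9, -0.9, 17.5]
gripper_width: 0.0099
```

```bash
python3 -c "
from h import *
st()"
```

```text
t 26.57 tcp [ 0.5785 -0.0525  0.1593] jaw deg 2.5 tilt z [-0.016 -0.    -1.   ] F [-25.9  -0.9  17.5] w 0.0099
```

```bash
python3 - <<'E'
from h import *
p,d=snap('side'); cv2.imwrite('pics/s4.png',cv2.resize(cv2.cvtColor(p,cv2.COLOR_RGB2BGR)[130:260,240:370],None,fx=4.6,fy=4.6,interpolation=cv2.INTER_CUBIC))
E
```

```text
(no output)
```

View pics/s4.png

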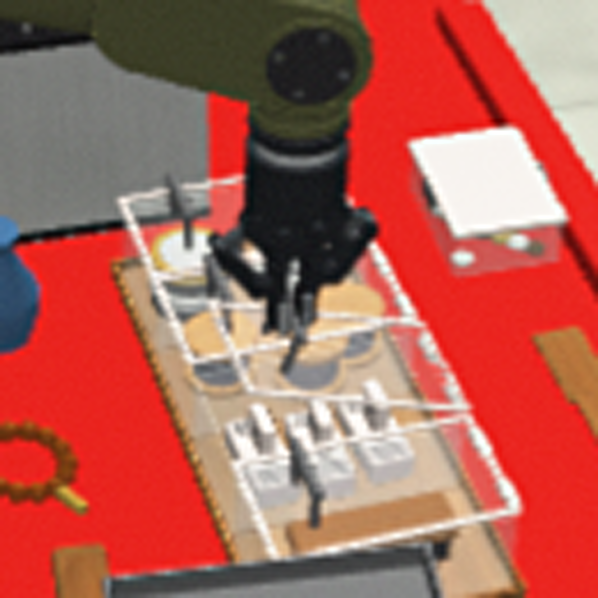

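>>> {"op": "move_arm", "data": {
  "rows": [
    [[0,0,0],[-0.3,0,0.25],0],
    [[0,0,0],[0,0,0],0]
  ],
  "squeeze": 20
}}

```text
t: 26.88
eef_pos: [0.579, -0.0525, 0.1605]
orientation: [1.0, 0.022, -0.002, 0.0]
ft_force: [-8.1, -1.3, 3.4]
gripper_width: 0.0097
```

>>> {"op": "move_arm", "data": {
  "rows": [
    [[0,0,0],[0.85,0.04,1.05],0],
    [[0,0,0],[0.9,0.04,1.0],0],
    [[0,0,0],[1,0.04,0.9],0],
    [[0,0,0],[1.05,0.04,0.83],0],
    [[0,0,0],[0,0,0],0]
  ]
}}

```text
t: 27.5
eef_pos: [0.6194, -0.0511, 0.2013]
orientation: [1.0, 0.022, 0.0, 0.001]
ft_force: [-6.4, -1.3, 8.6]
gripper_width: 0.0097
```

```bash
python3 -c "
from h import *
st()"
```

```text
t 27.5 tcp [ 0.6194 -0.0511  0.2013] jaw deg 2.5 tilt z [ 0.001 -0.001 -1.   ] F [-6.4 -1.3  8.6] w 0.0097
```

>>> {"op": "move_arm", "data": {
  "rows": [
    [[0,0,0],[1.1,0.05,0.75],0],
    [[0,0,0],[1.2,0.05,0.65],0],
    [[0,0,0],[1.25,0.05,0.52],0],
    [[0,0,0],[1.3,0.05,0.4],0],
    [[0,0,0],[1.3,0.05,0.27],0],
    [[0,0,0],[1.3,0.05,0.15],0],
    [[0,0,0],[0,0,0],0]
  ]
}}

```text
t: 28.38
eef_pos: [0.6955, -0.0482, 0.2265]
orientation: [1.0, 0.022, 0.002, 0.001]
ft_force: [0.4, -2.7, 4.9]
gripper_width: 0.0102
```

```bash
python3 -c "
from h import *
st()"
```

```text
t 28.38 tcp [ 0.6955 -0.0482  0.2265] jaw deg 2.5 tilt z [ 0.004 -0.001 -1.   ] F [ 0.4 -2.7  4.9] w 0.0102
```

>>> {"op": "move_arm", "data": {
  "rows": [
    [[0,0,0],[0,0,0],2.6],
    [[0,0,0],[0,0,0],2.6],
    [[0,0,0],[0,0,1.5],2.6],
    [[0,0,0],[0,0,4],2.6],
    [[0,0,0],[0,0,6],1],
    [[0,0,0],[0,0,3],0],
    [[0,0,0],[-6,0,0],0],
    [[0,0,0],[-6,0,0],0],
    [[0,0,0],[-3,0,0],0],
    [[0,0,0],[0,0,-5],0]
  ]
}}

```text
t: 29.62
eef_pos: [0.5444, -0.0478, 0.3268]
orientation: [1.0, 0.022, 0.007, 0.001]
ft_force: [0.7, -0.5, -0.1]
gripper_width: -0.0003
```

>>> {"op": "move_arm", "data": {
  "rows": [
    [[0,0,0],[0,0,-6],0],
    [[0,0,0],[0,0,-4.5],0],
    [[0,0,0],[0,0,0],0],
    [[0,0,0],[5,0,0],0],
    [[0,0,0],[2,0,0],0],
    [[0,0,0],[2,0,0],0],
    [[0,0,0],[2,0,0],0],
    [[0,0,0],[2,0,0],0],
    [[0,0,0],[2,0,0],0],
    [[0,0,0],[0,0,0],0]
  ]
}}

```text
t: 30.88
eef_pos: [0.6998, -0.0468, 0.2263]
orientation: [1.0, 0.022, 0.009, 0.0]
ft_force: [1.7, 1.8, 12.3]
gripper_width: -0.0001
```

```bash
python3 -c "
from h import *
st()"
```

```text
t 30.88 tcp [ 0.6998 -0.0468  0.2263] jaw deg 2.6 tilt z [ 0.018 -0.001 -1.   ] F [ 1.7  1.8 12.3] w -0.0001
```

```bash
python3 - <<'E'
from h import *
p,d=snap('side'); cv2.imwrite('pics/s5.png',cv2.resize(cv2.cvtColor(p,cv2.COLOR_RGB2BGR)[110:260,230:380],None,fx=4,fy=4,interpolation=cv2.INTER_CUBIC))
E
```

```text
(no output)
```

View pics/s5.png

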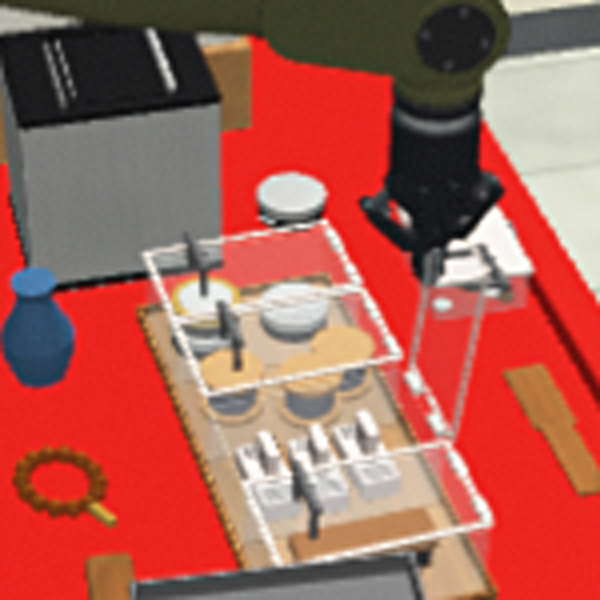

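>>> {"op": "move_arm", "data": {
  "rows": [
    [[0,0,0],[-3,0,0],0],
    [[0,0,0],[-4,0,0],0],
    [[0,0,0],[0,0,3.5],0],
    [[0,0,0],[0,0,0],0]
  ]
}}

```text
t: 31.42
eef_pos: [0.6261, -0.0479, 0.2577]
orientation: [1.0, 0.022, 0.006, 0.001]
ft_force: [0.5, -0.2, 0.7]
gripper_width: -0.0001
```

```bash
python3 - <<'E'
from h import *
st()
p,X=cloud('top'); m=(X[...,0]>.62)&(X[...,0]<.85)&(X[...,1]>-.14)&(X[...,1]<.03)&(X[...,2]>.2)&(X[...,2]<.29)
Q=X[m]; print(len(Q)); print(np.round(Q[::max(1,len(Q)//25)],3))
E
```

```text
t 31.43 tcp [ 0.6261 -0.0479  0.2577] jaw deg 2.5 tilt z [ 0.012 -0.002 -1.   ] F [ 0.5 -0.2  0.7] w -0.0001
23
[[ 0.77  -0.065  0.23 ]
 [ 0.768 -0.068  0.235]
 [ 0.769 -0.071  0.232]
 [ 0.77  -0.074  0.226]
 [ 0.767 -0.043  0.231]
 [ 0.766 -0.046  0.232]
 [ 0.765 -0.049  0.237]
 [ 0.766 -0.052  0.232]
 [ 0.765 -0.055  0.236]
 [ 0.766 -0.057  0.231]
 [ 0.766 -0.06   0.233]
 [ 0.765 -0.063  0.235]
 [ 0.766 -0.065  0.231]
 [ 0.765 -0.068  0.235]
 [ 0.765 -0.071  0.234]
 [ 0.766 -0.074  0.233]
 [ 0.766 -0.077  0.23 ]
 [ 0.762 -0.063  0.236]
 [ 0.76  -0.066  0.24 ]
 [ 0.763 -0.068  0.231]
 [ 0.763 -0.071  0.232]
 [ 0.763 -0.074  0.233]
 [ 0.761 -0.077  0.237]]
```

>>> {"op": "move_arm", "data": {
  "rows": [
    [[0,0,0],[5,0.2,-0.8],0],
    [[0,0,0],[2,0,0],0],
    [[0,0,0],[1.5,0,0],0],
    [[0,0,0],[1.5,0,0],0],
    [[0,0,0],[1.5,0,0],0],
    [[0,0,0],[1,0,0],0],
    [[0,0,0],[0,0,0],0]
  ]
}}

```text
t: 32.35
eef_pos: [0.7492, -0.0456, 0.242]
orientation: [1.0, 0.022, 0.0, 0.0]
ft_force: [-1.2, 0.3, -0.2]
gripper_width: 0.0002
```

>>> {"op": "move_arm", "data": {
  "rows": [
    [[0,0,0],[-5,0,0],0],
    [[0,0,0],[-6,0,3],0],
    [[0,0,0],[-6,0,0],0],
    [[0,0,0],[-6,0,0],0],
    [[0,0,0],[0,0,0],2]
  ]
}}

```text
t: 32.98
eef_pos: [0.5186, -0.0452, 0.2692]
orientation: [1.0, 0.021, -0.0, -0.0]
ft_force: [0.5, -0.1, -0.3]
gripper_width: 0.0171
```

```bash
python3 - <<'E'
from h import *
st()
p,X=cloud('top','top6.png'); m=(X[...,0]>.70)&(X[...,0]<.88)&(X[...,1]>-.14)&(X[...,1]<.03)&(X[...,2]>.15)&(X[...,2]<.29)
Q=X[m]; print(len(Q),np.round(np.median(Q,0),3))
print('tabs'); bl(.045,.085,(.53,-.11),(.70,0.01),a=10)
print('shells');bl(.024,.085,(.53,-.10),(.70,0.0),a=40)
E
```

```text
t 32.98 tcp [ 0.5186 -0.0452  0.2692] jaw deg 2.5 tilt z [-0.001  0.    -1.   ] F [ 0.5 -0.1 -0.3] w 0.0171
1135 [ 0.755 -0.045  0.217]
tabs
11 c [ 0.5437 -0.1041] size [0.003 0.025] yaw long 178.9 z95 0.084
shells
```

View pics/top6.png

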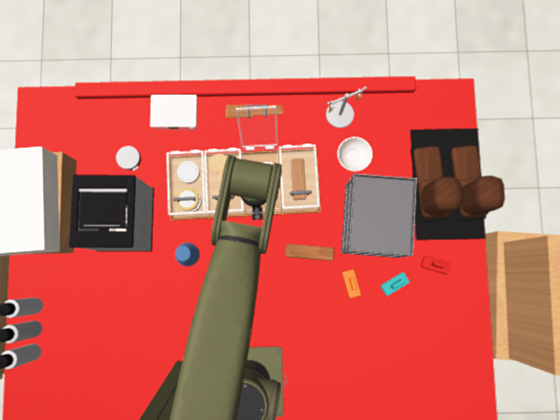

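>>> {"op": "move_arm", "data": {
  "rows": [
    [[0,0,0],[-4,-4,2],4],
    [[0,0,0],[-4,-4,0],4],
    [[0,0,0],[0,-6,0],4],
    [[0,0,0],[0,-6,0],4],
    [[0,0,0],[0,-5,0],4],
    [[0,0,0],[0,0,0],4]
  ]
}}

```text
t: 33.88
eef_pos: [0.4433, -0.2993, 0.2897]
orientation: [1.0, 0.02, -0.0, 0.0]
ft_force: [0.3, 0.3, -1.1]
gripper_width: 0.04
```

```bash
python3 - <<'E'
from h import *
st()
p,X=cloud('top')
Q=X[(X[...,0]>.70)&(X[...,0]<.95)&(X[...,1]>-.14)&(X[...,1]<.03)&(X[...,2]>.15)&(X[...,2]<.29)]; print(len(Q),np.round(np.median(Q,0),3))
print('tabs'); bl(.045,.085,(.53,-.11),(.70,0.01),a=10)
print('shells');bl(.024,.085,(.53,-.10),(.70,-0.01),a=40)
E
```

```text
t 33.88 tcp [ 0.4433 -0.2993  0.2897] jaw deg 2.3 tilt z [-0. -0. -1.] F [ 0.3  0.3 -1.1] w 0.04
1148 [ 0.754 -0.045  0.216]
tabs
11 c [0.6903 0.0061] size [0.003 0.019] yaw long 179.4 z95 0.084
11 c [ 0.6843 -0.1008] size [0.003 0.023] yaw long 179.0 z95 0.085
21 c [0.6612 0.0043] size [0.041 0.003] yaw long 2.3 z95 0.085
61 c [ 0.655  -0.0445] size [0.034 0.014] yaw long 87.3 z95 0.076
20 c [ 0.6186 -0.1025] size [0.003 0.039] yaw long 178.9 z95 0.085
87 c [0.5767 0.0043] size [0.093 0.009] yaw long 1.8 z95 0.084
63 c [ 0.6089 -0.0514] size [0.032 0.013] yaw long 89.6 z95 0.074
16 c [ 0.5498 -0.1042] size [0.003 0.037] yaw long 178.9 z95 0.084
57 c [ 0.5617 -0.0487] size [0.013 0.035] yaw long 92.6 z95 0.074
shells
299 c [ 0.6567 -0.0474] size [0.039 0.076] yaw long 94.0 z95 0.073
311 c [ 0.608  -0.0521] size [0.039 0.079] yaw long 90.3 z95 0.072
313 c [ 0.5624 -0.0507] size [0.038 0.079] yaw long 93.7 z95 0.072
```

>>> {"op": "move_arm", "data": {
  "rows": [
    [[0,0,0.005],[3.55,4.23,0],3],
    [[0,0,0.005],[3.55,4.23,0],3],
    [[0,0,0.005],[3.55,4.23,0],3],
    [[0,0,0.005],[3.55,4.23,0],3],
    [[0,0,0],[3.55,4.23,0],3],
    [[0,0,0],[3.45,4.2,0],3],
    [[0,0,0],[0,0,-5],3],
    [[0,0,0],[0,0,-6],3],
    [[0,0,0],[0,0,-3],3],
    [[0,0,0],[0,0,0],3]
  ]
}}

```text
t: 35.28
eef_pos: [0.6524, -0.0401, 0.1462]
orientation: [0.999, 0.033, -0.003, -0.001]
ft_force: [-0.4, 0.0, -0.2]
gripper_width: 0.0304
```

```bash
python3 -c "
from h import *
st()"
```

```text
t 35.27 tcp [ 0.6524 -0.0401  0.1462] jaw deg 3.8 tilt z [-0.007  0.001 -1.   ] F [-0.4  0.  -0.2] w 0.0304
```

>>> {"op": "move_arm", "data": {
  "rows": [
    [[0,0,0],[0.3,-0.6,0],3],
    [[0,0,0],[0,0,-4],3],
    [[0,0,0],[0,0,-3],3],
    [[0,0,0],[0,0,-1.5],3],
    [[0,0,0],[0,0,-0.9],3],
    [[0,0,0],[0,0,-0.6],3],
    [[0,0,0],[0,0,0],3]
  ]
}}

```text
t: 36.15
eef_pos: [0.6704, -0.0478, 0.0704]
orientation: [0.999, 0.032, 0.015, 0.001]
ft_force: [-14.1, 7.4, 50.9]
gripper_width: 0.0302
```

```bash
python3 -c "
from h import *
st()"
```

```text
t 36.15 tcp [ 0.6704 -0.0478  0.0704] jaw deg 3.7 tilt z [ 0.03  -0.001 -1.   ] F [-14.1   7.4  50.9] w 0.0302
```

>>> {"op": "move_arm", "data": {
  "rows": [
    [[0,0,0],[0,0,3],3],
    [[0,0,0],[0,0,4],3],
    [[0,0,0],[0,0,4],3],
    [[0,0,0],[0,0,6],3],
    [[0,0,0],[-6,-2,2],3],
    [[0,0,0],[-6,-4,0],3],
    [[0,0,0],[-4,-6,0],3],
    [[0,0,0],[-4,-6,0],3],
    [[0,0,0],[0,-6,0],3],
    [[0,0,0],[0,0,0],3]
  ]
}}

```text
t: 37.4
eef_pos: [0.4797, -0.2696, 0.2418]
orientation: [1.0, 0.029, 0.002, 0.002]
ft_force: [0.8, 2.2, 0.8]
gripper_width: 0.0303
```

```bash
python3 - <<'E'
from h import *
st()
p,X=cloud('top','top7.png')
print('tabs'); bl(.045,.079,(.53,-.095),(.70,-0.005),a=10)
print('shells');bl(.024,.079,(.53,-.10),(.70,-0.01),a=40)
im=cv2.imread('pics/top7.png'); cv2.imwrite('pics/c7.png',cv2.resize(im[95:225,215:345],None,fx=4.5,fy=4.5,interpolation=cv2.INTER_CUBIC))
E
```

```text
t 37.4 tcp [ 0.4797 -0.2696  0.2418] jaw deg 3.3 tilt z [ 0.004 -0.003 -1.   ] F [0.8 2.2 0.8] w 0.0303
tabs
63 c [ 0.6769 -0.0568] size [0.014 0.034] yaw long 91.9 z95 0.077
63 c [ 0.6087 -0.0514] size [0.013 0.032] yaw long 90.0 z95 0.076
58 c [ 0.5618 -0.0492] size [0.013 0.034] yaw long 93.5 z95 0.076
shells
326 c [ 0.6774 -0.0561] size [0.04  0.085] yaw long 91.9 z95 0.073
314 c [ 0.608  -0.0509] size [0.039 0.082] yaw long 90.6 z95 0.071
312 c [ 0.5628 -0.0503] size [0.04  0.079] yaw long 95.1 z95 0.072
```

View pics/c7.png

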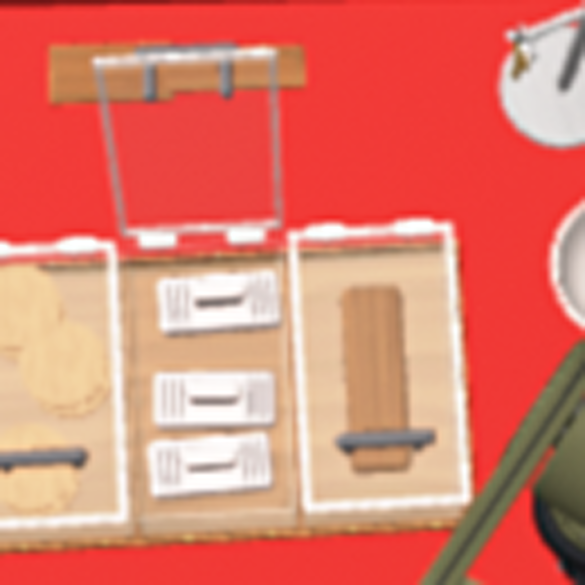

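The rear fresh cassette had shifted to (0.677,-0.057), still upright, and my finger met its tab. It now sits too close to the hinge for jaws along x, so I'll grip the tab lengthwise with the jaws along y.

>>> {"op": "move_arm", "data": {
  "rows": [
    [[0,0,-0.177],[0,0,4],5.4],
    [[0,0,-0.177],[3.28,3.55,0],5.4],
    [[0,0,-0.177],[3.28,3.55,0],5.4],
    [[0,0,-0.177],[3.28,3.55,0],5.4],
    [[0,0,-0.177],[3.28,3.55,0],5.4],
    [[0,0,-0.177],[3.28,3.55,0],5.4],
    [[0,0,-0.177],[3.28,3.55,0],5.4],
    [[0,0,-0.177],[0,0,0],5.4],
    [[0,0,-0.177],[0,0,0],5.4],
    [[0,0,0],[0,0,0],5.4]
  ],
  "squeeze": 40
}}

```text
t: 38.8
eef_pos: [0.6766, -0.0507, 0.2793]
orientation: [0.723, -0.691, 0.0, -0.0]
ft_force: [0.8, -0.0, -0.3]
gripper_width: 0.0539
```

```bash
python3 -c "
from h import *
st()"
```

```text
t 38.8 tcp [ 0.6766 -0.0507  0.2793] jaw deg -87.4 tilt z [ 0.001  0.    -1.   ] F [ 0.8 -0.  -0.3] w 0.0539
```

>>> {"op": "move_arm", "data": {
  "rows": [
    [[0,0,0],[0,-0.6,0],5.4],
    [[0,0,0],[0,0,-6],5.4],
    [[0,0,0],[0,0,-6],5.4],
    [[0,0,0],[0,0,-5],5.4],
    [[0,0,0],[0,0,-2],5.4],
    [[0,0,0],[0,0,0],5.4],
    [[0,0,0],[0,0,-1],5.4],
    [[0,0,0],[0,0,0],5.4]
  ]
}}

```text
t: 39.8
eef_pos: [0.6773, -0.0587, 0.0801]
orientation: [0.722, -0.692, 0.001, -0.001]
ft_force: [0.2, -0.0, 0.9]
gripper_width: 0.0542
```

```bash
python3 -c "
from h import *
st()"
```

```text
t 39.8 tcp [ 0.6773 -0.0587  0.0801] jaw deg -87.6 tilt z [ 0.002 -0.    -1.   ] F [ 0.2 -0.   0.9] w 0.0542
```

>>> {"op": "move_arm", "data": {
  "rows": [
    [[0,0,0],[0,0.2,-1],5.4],
    [[0,0,0],[0,0,-1],5.4],
    [[0,0,0],[0,0,-0.8],5.4],
    [[0,0,0],[0,0,0],5.4]
  ]
}}

```text
t: 40.3
eef_pos: [0.6755, -0.0565, 0.0491]
orientation: [0.722, -0.692, -0.001, 0.001]
ft_force: [0.3, -0.2, 0.3]
gripper_width: 0.0538
```

```bash
python3 -c "
from h import *
st()"
```

```text
t 40.3 tcp [ 0.6755 -0.0565  0.0491] jaw deg -87.6 tilt z [-0.002  0.    -1.   ] F [ 0.3 -0.2  0.3] w 0.0538
```

>>> {"op": "move_arm", "data": {
  "rows": [
    [[0,0,0],[0,0,0],2.5],
    [[0,0,0],[0,0,0],2.5],
    [[0,0,0],[0,0,0],2.5],
    [[0,0,0],[0,0,1],2.5],
    [[0,0,0],[0,0,4],2.5],
    [[0,0,0],[0,0,6],2.5],
    [[0,0,0],[0,0,6],2.5],
    [[0,0,0],[0,0,6],2.5],
    [[0,0,0],[-1.85,-4.87,0],2.5],
    [[0,0,0],[-1.85,-4.87,0],2.5]
  ]
}}

```text
t: 41.55
eef_pos: [0.6391, -0.1556, 0.283]
orientation: [0.722, -0.692, 0.002, 0.0]
ft_force: [0.5, -0.4, -1.3]
gripper_width: 0.0349
```

>>> {"op": "move_arm", "data": {
  "rows": [
    [[0,0,0],[-1.85,-4.87,0],2.5],
    [[0,0,0],[-1.85,-4.87,0],2.5],
    [[0,0,0],[-1.85,-4.87,0],2.5],
    [[0,0,-0.04],[-1.85,-4.87,0],2.5],
    [[0,0,-0.04],[-1.85,-4.87,0],2.5],
    [[0,0,0],[0,0,-3],2.5],
    [[0,0,0],[0,0,0],2.5]
  ]
}}

```text
t: 42.42
eef_pos: [0.5447, -0.3976, 0.2476]
orientation: [-0.693, 0.721, 0.003, -0.001]
ft_force: [-0.9, 0.3, -0.7]
gripper_width: 0.0346
```

```bash
python3 -c "
from h import *
st()"
```

```text
t 42.42 tcp [ 0.5447 -0.3976  0.2476] jaw deg -92.3 tilt z [-0.005  0.003 -1.   ] F [-0.9  0.3 -0.7] w 0.0346
```

>>> {"op": "move_arm", "data": {
  "rows": [
    [[0,0,0],[0.2,0,-2.5],2.5],
    [[0,0,0],[0,0,-1],2.5],
    [[0,0,0],[0,0,-0.6],2.5],
    [[0,0,0],[0,0,-0.3],2.5],
    [[0,0,0],[0,0,0],2.5]
  ]
}}

```text
t: 43.05
eef_pos: [0.5491, -0.3975, 0.2072]
orientation: [-0.693, 0.721, -0.0, -0.0]
ft_force: [0.6, -0.4, -0.0]
gripper_width: 0.0348
```

```bash
python3 -c "
from h import *
st()"
```

```text
t 43.05 tcp [ 0.5491 -0.3975  0.2072] jaw deg -92.2 tilt z [ 0.    -0.001 -1.   ] F [ 0.6 -0.4 -0. ] w 0.0348
```

>>> {"op": "move_arm", "data": {
  "rows": [
    [[0,0,0],[0,0,-0.3],2.5],
    [[0,0,0],[0,0,0],2.5],
    [[0,0,0],[0,0,0],5.4],
    [[0,0,0],[0,0,0],5.4],
    [[0,0,0],[0,0,2],5.4],
    [[0,0,0],[0,0,6],5.4],
    [[0,0,0],[-5,3,0],5.4],
    [[0,0,0],[-5,3,0],5.4],
    [[0,0,0],[0,0,0],5.4]
  ]
}}

```text
t: 44.18
eef_pos: [0.4463, -0.3356, 0.2842]
orientation: [-0.693, 0.721, 0.0, -0.0]
ft_force: [0.3, -1.5, 1.1]
gripper_width: 0.0541
```

```bash
python3 - <<'E'
from h import *
st()
print('tabs'); bl(.045,.079,(.53,-.095),(.70,-0.005),a=10)
bl(.205,.235,(.39,-.48),(.6,-.29))
E
```

```text
t 44.17 tcp [ 0.4463 -0.3356  0.2842] jaw deg -92.2 tilt z [-0.  0. -1.] F [ 0.3 -1.5  1.1] w 0.0541
tabs
64 c [ 0.6085 -0.0514] size [0.032 0.014] yaw long 88.8 z95 0.075
57 c [ 0.5624 -0.0488] size [0.013 0.035] yaw long 93.8 z95 0.075
```

>>> {"op": "move_arm", "data": {
  "rows": [
    [[0,0,0.018],[2.7,4.74,0],5.4],
    [[0,0,0.018],[2.7,4.74,0],5.4],
    [[0,0,0],[2.7,4.74,0],5.4],
    [[0,0,0],[2.7,4.74,0],5.4],
    [[0,0,0],[2.7,4.74,0],5.4],
    [[0,0,0],[2.7,4.74,0],5.4],
    [[0,0,0],[0,0,-6],5.4],
    [[0,0,0],[0,0,-6],5.4],
    [[0,0,0],[0,0,-6],5.4],
    [[0,0,0],[0,0,0],5.4]
  ]
}}

```text
t: 45.52
eef_pos: [0.6082, -0.0524, 0.0979]
orientation: [-0.706, 0.708, 0.005, -0.003]
ft_force: [-0.1, -0.3, 0.1]
gripper_width: 0.0539
```

```bash
python3 -c "
from h import *
st()"
```

```text
t 45.52 tcp [ 0.6082 -0.0524  0.0979] jaw deg -90.1 tilt z [-0.011  0.002 -1.   ] F [-0.1 -0.3  0.1] w 0.0539
```

>>> {"op": "move_arm", "data": {
  "rows": [
    [[0,0,0],[0,0,-2],5.4],
    [[0,0,0],[0,0,-1.5],5.4],
    [[0,0,0],[0,0,-1.2],5.4],
    [[0,0,0],[0,0,0],5.4]
  ]
}}

```text
t: 46.02
eef_pos: [0.6104, -0.0531, 0.0559]
orientation: [-0.706, 0.708, 0.001, -0.0]
ft_force: [-0.2, 0.2, 0.1]
gripper_width: 0.054
```

```bash
python3 -c "
from h import *
st()"
```

```text
t 46.02 tcp [ 0.6104 -0.0531  0.0559] jaw deg -90.2 tilt z [-0.001  0.    -1.   ] F [-0.2  0.2  0.1] w 0.054
```

>>> {"op": "move_arm", "data": {
  "rows": [
    [[0,0,0],[-0.1,0.1,-0.7],5.4],
    [[0,0,0],[0,0,0],5.4],
    [[0,0,0],[0,0,0],2.5],
    [[0,0,0],[0,0,0],2.5],
    [[0,0,0],[0,0,0],2.5],
    [[0,0,0],[0,0,1],2.5],
    [[0,0,0],[0,0,4],2.5],
    [[0,0,0],[0,0,6],2.5],
    [[0,0,0],[0,0,6],2.5],
    [[0,0,0],[0,0,6],2.5]
  ]
}}

```text
t: 47.28
eef_pos: [0.6094, -0.052, 0.2819]
orientation: [-0.706, 0.708, -0.0, 0.0]
ft_force: [0.8, 0.4, -1.0]
gripper_width: 0.035
```

>>> {"op": "move_arm", "data": {
  "rows": [
    [[0,0,0],[-1.76,-4.84,0],2.5],
    [[0,0,0],[-1.76,-4.84,0],2.5],
    [[0,0,0],[-1.76,-4.84,0],2.5],
    [[0,0,0],[-1.76,-4.84,0],2.5],
    [[0,0,0],[-1.76,-4.84,0],2.5],
    [[0,0,-0.03],[-1.76,-4.84,0],2.5],
    [[0,0,-0.03],[-1.76,-4.84,0],2.5],
    [[0,0,0],[0,0,-3],2.5],
    [[0,0,0],[0,0,0],2.5]
  ]
}}

```text
t: 48.4
eef_pos: [0.4851, -0.3902, 0.2466]
orientation: [-0.684, 0.729, 0.003, -0.0]
ft_force: [-0.9, -0.3, -0.5]
gripper_width: 0.035
```

```bash
python3 -c "
from h import *
st()"
```

```text
t 48.4 tcp [ 0.4851 -0.3902  0.2466] jaw deg -93.7 tilt z [-0.004  0.004 -1.   ] F [-0.9 -0.3 -0.5] w 0.035
```

>>> {"op": "move_arm", "data": {
  "rows": [
    [[0,0,0],[0.1,0,-2.5],2.5],
    [[0,0,0],[0,0,-1],2.5],
    [[0,0,0],[0,0,-0.6],2.5],
    [[0,0,0],[0,0,-0.6],2.5],
    [[0,0,0],[0,0,0],2.5],
    [[0,0,0],[0,0,0],5.4],
    [[0,0,0],[0,0,0],5.4],
    [[0,0,0],[0,0,2],5.4],
    [[0,0,0],[0,0,6],5.4],
    [[0,0,0],[0,0,0],5.4]
  ]
}}

```text
t: 49.65
eef_pos: [0.49, -0.3931, 0.2917]
orientation: [-0.685, 0.729, -0.007, 0.0]
ft_force: [0.4, 0.1, 0.4]
gripper_width: 0.0542
```

>>> {"op": "move_arm", "data": {
  "rows": [
    [[0,0,0],[0,6,0],5.4],
    [[0,0,0],[-3,5,0],5.4],
    [[0,0,0],[-3,5,0],5.4],
    [[0,0,0],[0,0,0],5.4]
  ]
}}

```text
t: 50.15
eef_pos: [0.4263, -0.2283, 0.2831]
orientation: [-0.685, 0.728, -0.001, 0.0]
ft_force: [0.7, -0.9, -0.0]
gripper_width: 0.0542
```

```bash
python3 - <<'E'
from h import *
st()
print('tabs'); bl(.045,.079,(.53,-.095),(.70,-0.005),a=10)
bl(.205,.235,(.39,-.48),(.6,-.29))
E
```

```text
t 50.15 tcp [ 0.4263 -0.2283  0.2831] jaw deg -93.5 tilt z [ 0.001 -0.    -1.   ] F [ 0.7 -0.9 -0. ] w 0.0542
tabs
56 c [ 0.5622 -0.049 ] size [0.014 0.036] yaw long 96.6 z95 0.074
76 c [ 0.5494 -0.3973] size [0.037 0.012] yaw long 89.3 z95 0.228
71 c [ 0.4862 -0.3891] size [0.035 0.012] yaw long 87.8 z95 0.228
```

>>> {"op": "move_arm", "data": {
  "rows": [
    [[0,0,0.035],[3.4,4.5,0],5.4],
    [[0,0,0.035],[3.4,4.5,0],5.4],
    [[0,0,0.035],[3.4,4.5,0],5.4],
    [[0,0,0.035],[3.4,4.5,0],5.4],
    [[0,0,0],[0,0,0],5.4],
    [[0,0,0],[0,0,-6],5.4],
    [[0,0,0],[0,0,-6],5.4],
    [[0,0,0],[0,0,-6],5.4],
    [[0,0,0],[0,0,0],5.4]
  ]
}}

```text
t: 51.38
eef_pos: [0.5598, -0.0515, 0.0969]
orientation: [0.733, -0.68, -0.005, 0.003]
ft_force: [-0.4, 0.1, 0.5]
gripper_width: 0.0537
```

```bash
python3 -c "
from h import *
st()"
```

```text
t 51.38 tcp [ 0.5598 -0.0515  0.0969] jaw deg -85.7 tilt z [-0.012  0.002 -1.   ] F [-0.4  0.1  0.5] w 0.0537
```

>>> {"op": "move_arm", "data": {
  "rows": [
    [[0,0,0],[0.1,0.2,-2],5.4],
    [[0,0,0],[0,0,-1.5],5.4],
    [[0,0,0],[0,0,-1.7],5.4],
    [[0,0,0],[0,0,0],5.4]
  ]
}}

```text
t: 51.88
eef_pos: [0.5637, -0.0487, 0.0492]
orientation: [0.734, -0.679, -0.001, 0.001]
ft_force: [-0.4, -0.2, 0.2]
gripper_width: 0.0537
```

```bash
python3 -c "
from h import *
st()"
```

```text
t 51.88 tcp [ 0.5637 -0.0487  0.0492] jaw deg -85.6 tilt z [-0.003  0.    -1.   ] F [-0.4 -0.2  0.2] w 0.0537
```

>>> {"op": "move_arm", "data": {
  "rows": [
    [[0,0,0],[0,0,0],2.5],
    [[0,0,0],[0,0,0],2.5],
    [[0,0,0],[0,0,0],2.5],
    [[0,0,0],[0,0,1],2.5],
    [[0,0,0],[0,0,4],2.5],
    [[0,0,0],[0,0,6],2.5],
    [[0,0,0],[0,0,6],2.5],
    [[0,0,0],[0,0,6.2],2.5],
    [[0,0,0],[0,0,0],2.5]
  ]
}}

```text
t: 53.0
eef_pos: [0.5676, -0.0494, 0.2913]
orientation: [0.734, -0.679, 0.006, -0.004]
ft_force: [0.2, -0.2, -0.9]
gripper_width: 0.0348
```

>>> {"op": "move_arm", "data": {
  "rows": [
    [[0,0,-0.02],[-1.97,-4.84,0],2.5],
    [[0,0,-0.02],[-1.97,-4.84,0],2.5],
    [[0,0,-0.02],[-1.97,-4.84,0],2.5],
    [[0,0,-0.02],[-1.97,-4.84,0],2.5],
    [[0,0,-0.02],[-1.97,-4.84,0],2.5],
    [[0,0,-0.02],[-1.97,-4.84,0],2.5],
    [[0,0,-0.02],[-1.97,-4.84,0],2.5],
    [[0,0,0],[0,0,-3],2.5],
    [[0,0,0],[0,0,0],2.5]
  ]
}}

```text
t: 54.12
eef_pos: [0.425, -0.3866, 0.2486]
orientation: [-0.684, 0.729, 0.004, 0.0]
ft_force: [-0.4, 1.0, -1.3]
gripper_width: 0.0351
```

```bash
python3 -c "
from h import *
st()"
```

```text
t 54.12 tcp [ 0.425  -0.3866  0.2486] jaw deg -93.7 tilt z [-0.005  0.006 -1.   ] F [-0.4  1.  -1.3] w 0.0351
```

>>> {"op": "move_arm", "data": {
  "rows": [
    [[0,0,0],[0.1,0,-2.5],2.5],
    [[0,0,0],[0,0,-1],2.5],
    [[0,0,0],[0,0,-0.7],2.5],
    [[0,0,0],[0,0,-0.7],2.5],
    [[0,0,0],[0,0,0],2.5],
    [[0,0,0],[0,0,0],5.4],
    [[0,0,0],[0,0,0],5.4],
    [[0,0,0],[0,0,2],5.4],
    [[0,0,0],[0,0,6],5.4],
    [[0,0,0],[0,0,0],5.4]
  ]
}}

```text
t: 55.38
eef_pos: [0.4299, -0.39, 0.2922]
orientation: [-0.685, 0.729, -0.007, -0.0]
ft_force: [0.4, -0.7, -0.1]
gripper_width: 0.0541
```

>>> {"op": "move_arm", "data": {
  "rows": [
    [[0,0,0],[0,6,2],3],
    [[0,0,0],[0,6,2],0],
    [[0,0,0],[0,6,2],0],
    [[0,0,0],[0,0,0],0]
  ]
}}

```text
t: 55.88
eef_pos: [0.4286, -0.2074, 0.3466]
orientation: [-0.686, 0.727, -0.003, 0.001]
ft_force: [1.2, -0.8, 0.5]
gripper_width: 0.0
```

```bash
python3 - <<'E'
from h import *
st()
print('tabs'); bl(.045,.079,(.53,-.095),(.70,-0.005),a=10)
bl(.205,.235,(.39,-.48),(.6,-.29)); bl(.18,.235,(.39,-.48),(.6,-.31))
E
```

```text
t 55.88 tcp [ 0.4286 -0.2074  0.3466] jaw deg -93.3 tilt z [ 0.006 -0.003 -1.   ] F [ 1.2 -0.8  0.5] w 0.0
tabs
73 c [ 0.55   -0.3978] size [0.037 0.012] yaw long 88.9 z95 0.229
73 c [ 0.4864 -0.3896] size [0.035 0.013] yaw long 86.6 z95 0.227
66 c [ 0.4258 -0.3864] size [0.035 0.012] yaw long 85.7 z95 0.23
25 c [ 0.5697 -0.3126] size [0.004 0.057] yaw long 175.3 z95 0.189
31 c [ 0.5964 -0.3705] size [0.054 0.004] yaw long 85.6 z95 0.189
43 c [ 0.5897 -0.4387] size [0.074 0.005] yaw long 84.6 z95 0.19
397 c [ 0.5494 -0.3967] size [0.083 0.038] yaw long 88.8 z95 0.226
375 c [ 0.4862 -0.3906] size [0.084 0.038] yaw long 85.8 z95 0.226
61 c [ 0.4385 -0.4749] size [0.005 0.094] yaw long 174.9 z95 0.19
413 c [ 0.4255 -0.387 ] size [0.084 0.038] yaw long 85.2 z95 0.225
```

>>> {"op": "move_arm", "data": {
  "rows": [
    [[0,0,0.03],[5.27,1.97,0.2],0],
    [[0,0,0.03],[5.27,1.97,0.2],0],
    [[0,0,0.03],[5.27,1.97,0.2],0],
    [[0,0,0],[5.27,1.97,0.2],0],
    [[0,0,0],[5.27,1.97,0.2],0],
    [[0,0,0],[5.27,1.97,0.2],0],
    [[0,0,0],[5.27,1.97,0.2],0],
    [[0,0,0],[5.27,1.97,0.2],0],
    [[0,0,0],[0,0,0],0],
    [[0,0,0],[0,0,-4],0]
  ]
}}

```text
t: 57.28
eef_pos: [0.8513, -0.0544, 0.3211]
orientation: [0.716, -0.698, 0.002, -0.001]
ft_force: [-0.2, -0.2, 0.7]
gripper_width: -0.0004
```

```bash
python3 -c "
from h import *
st()"
```

```text
t 57.27 tcp [ 0.8513 -0.0544  0.3211] jaw deg -88.5 tilt z [ 0.005 -0.001 -1.   ] F [-0.2 -0.2  0.7] w -0.0004
```

>>> {"op": "move_arm", "data": {
  "rows": [
    [[0,0,0],[0,0.4,-4],0],
    [[0,0,0],[0,0,-3.5],0],
    [[0,0,0],[-3.5,0,0],0],
    [[0,0,0],[-2.5,0,0],0],
    [[0,0,0],[-2,0,0],0],
    [[0,0,0],[-2,0,0.5],0],
    [[0,0,0],[-1.3,0,0.5],0],
    [[0,0,0],[-1.3,0,0.5],0],
    [[0,0,0],[0,0,0],0]
  ]
}}

```text
t: 58.4
eef_pos: [0.723, -0.0487, 0.2599]
orientation: [0.716, -0.698, 0.0, -0.0]
ft_force: [0.5, 0.9, -0.4]
gripper_width: 0.0
```

```bash
python3 - <<'E'
from h import *
st()
p,d=snap('side'); cv2.imwrite('pics/s8.png',cv2.resize(cv2.cvtColor(p,cv2.COLOR_RGB2BGR)[110:260,230:380],None,fx=4,fy=4,interpolation=cv2.INTER_CUBIC))
E
```

```text
t 58.4 tcp [ 0.723  -0.0487  0.2599] jaw deg -88.5 tilt z [ 0.001 -0.    -1.   ] F [ 0.5  0.9 -0.4] w 0.0
```

View pics/s8.png

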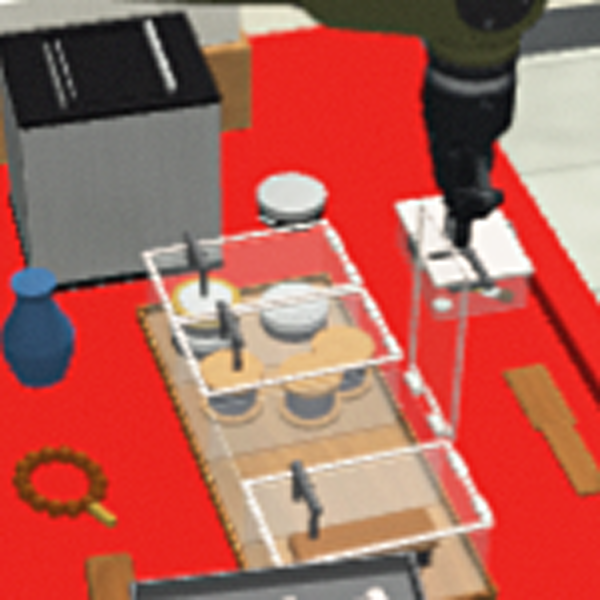

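>>> {"op": "move_arm", "data": {
  "rows": [
    [[0,0,0],[-1.5,-0.05,-0.1],0],
    [[0,0,0],[-1.5,-0.05,-0.2],0],
    [[0,0,0],[-1.5,-0.05,-0.3],0],
    [[0,0,0],[-1.5,-0.05,-0.4],0],
    [[0,0,0],[-1.4,-0.05,-0.5],0],
    [[0,0,0],[-1.4,-0.05,-0.7],0],
    [[0,0,0],[-1.3,-0.05,-0.8],0],
    [[0,0,0],[-1.3,-0.05,-0.9],0],
    [[0,0,0],[0,0,0],0]
  ]
}}

```text
t: 59.58
eef_pos: [0.6088, -0.0521, 0.219]
orientation: [0.717, -0.697, -0.001, 0.001]
ft_force: [-0.2, -0.3, -0.7]
gripper_width: -0.0002
```

```bash
python3 -c "
from h import *
st()"
```

```text
t 59.58 tcp [ 0.6088 -0.0521  0.219 ] jaw deg -88.4 tilt z [-0.002  0.    -1.   ] F [-0.2 -0.3 -0.7] w -0.0002
```

>>> {"op": "move_arm", "data": {
  "rows": [
    [[0,0,0],[-1.15,-0.05,-1.0],0],
    [[0,0,0],[-1.1,-0.05,-1.1],0],
    [[0,0,0],[-0.95,-0.05,-1.2],0],
    [[0,0,0],[-0.9,-0.05,-1.25],0],
    [[0,0,0],[-0.75,0,-1.35],0],
    [[0,0,0],[-0.65,0,-1.4],0],
    [[0,0,0],[0,0,0],0]
  ]
}}

```text
t: 60.45
eef_pos: [0.5529, -0.054, 0.1448]
orientation: [0.717, -0.697, -0.001, 0.001]
ft_force: [0.1, 0.1, 0.0]
gripper_width: 0.0
```

```bash
python3 - <<'E'
from h import *
st()
p,d=snap('side'); cv2.imwrite('pics/s9.png',cv2.resize(cv2.cvtColor(p,cv2.COLOR_RGB2BGR)[110:260,230:380],None,fx=4,fy=4,interpolation=cv2.INTER_CUBIC))
E
```

```text
t 60.45 tcp [ 0.5529 -0.054   0.1448] jaw deg -88.4 tilt z [-0.003  0.001 -1.   ] F [0.1 0.1 0. ] w 0.0
```

View pics/s9.png

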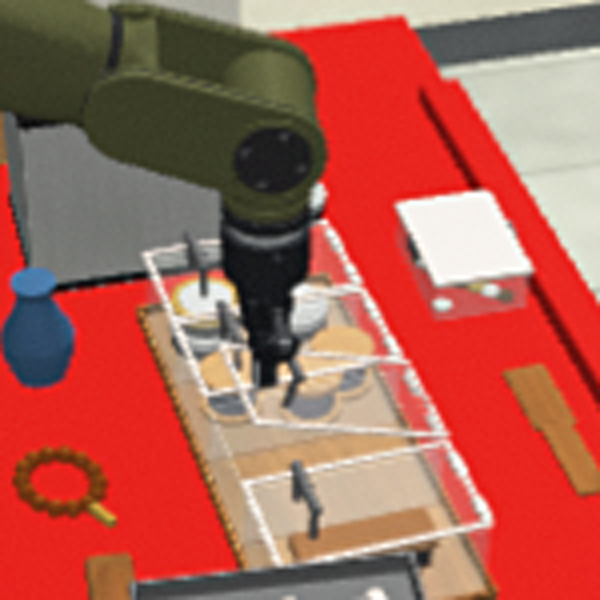

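>>> {"op": "move_arm", "data": {
  "rows": [
    [[0,0,0],[-0.2,0,4],0],
    [[0,0,0],[0,0,3.5],0],
    [[0,0,0],[2.5,0,0],0],
    [[0,0,0],[0,0,-3],0],
    [[0,0,0],[-0.5,0,-1.8],0],
    [[0,0,0],[-0.5,0,-1.7],0],
    [[0,0,0],[-0.5,0,-1.2],0],
    [[0,0,0],[-0.3,0,-0.8],0],
    [[0,0,0],[-0.3,0,-0.6],0],
    [[0,0,0],[0,0,0],0]
  ]
}}

```text
t: 61.75
eef_pos: [0.5562, -0.0542, 0.1307]
orientation: [0.717, -0.697, -0.0, 0.0]
ft_force: [0.6, 0.4, -0.2]
gripper_width: -0.0003
```

```bash
python3 -c "
from h import *
st()"
```

```text
t 61.75 tcp [ 0.5562 -0.0542  0.1307] jaw deg -88.4 tilt z [-0.  0. -1.] F [ 0.6  0.4 -0.2] w -0.0003
```

>>> {"op": "move_arm", "data": {
  "rows": [
    [[0,0,0],[0,0,-0.3],0],
    [[0,0,0],[0,0,-0.2],0],
    [[0,0,0],[0,0,-0.2],0],
    [[0,0,0],[0,0,0],0]
  ]
}}

```text
t: 62.25
eef_pos: [0.5571, -0.0544, 0.1275]
orientation: [0.717, -0.697, 0.0, -0.0]
ft_force: [-8.4, 0.4, 15.6]
gripper_width: -0.0001
```

```bash
python3 -c "
from h import *
st()"
```

```text
t 62.25 tcp [ 0.5571 -0.0544  0.1275] jaw deg -88.4 tilt z [ 0.001 -0.    -1.   ] F [-8.4  0.4 15.6] w -0.0001
```

>>> {"op": "move_arm", "data": {
  "rows": [
    [[0,0,0],[0,0,3],0],
    [[0,0,0],[0,0,6],0],
    [[0,0,0],[0,0,6],0],
    [[0,0,0],[-6,0,2],0],
    [[0,0,0],[-6,0,0],0],
    [[0,0,0],[-6,0,0],0],
    [[0,0,0],[0,0,0],0],
    [[0,0,0],[0,0,0],0]
  ]
}}

```text
t: 63.25
eef_pos: [0.3775, -0.0543, 0.2943]
orientation: [0.717, -0.697, 0.001, -0.001]
ft_force: [0.5, 0.1, -0.3]
gripper_width: -0.0001
```

```bash
python3 - <<'E'
from h import *
st(); flap()
bl(.205,.235,(.39,-.48),(.6,-.29)); print('handles'); bl(.108,.16,(.5,-.26),(.62,.26),a=4)
snap('top','top10.png')
E
```

```text
t 63.25 tcp [ 0.3775 -0.0543  0.2943] jaw deg -88.4 tilt z [ 0.002 -0.    -1.   ] F [ 0.5  0.1 -0.3] w -0.0001
flap z [0.026 0.207 0.215 0.22  0.221]
74 c [ 0.5494 -0.3972] size [0.013 0.037] yaw long 90.7 z95 0.229
70 c [ 0.4859 -0.3896] size [0.036 0.012] yaw long 88.5 z95 0.228
69 c [ 0.4256 -0.3866] size [0.035 0.012] yaw long 84.3 z95 0.229
handles
82 c [ 0.5623 -0.1646] size [0.011 0.065] yaw long 92.9 z95 0.133
82 c [ 0.5582 -0.0515] size [0.01  0.062] yaw long 92.0 z95 0.133
84 c [0.5543 0.0615] size [0.011 0.065] yaw long 91.8 z95 0.133
83 c [0.5505 0.1764] size [0.011 0.065] yaw long 92.0 z95 0.133
```

View pics/top10.png

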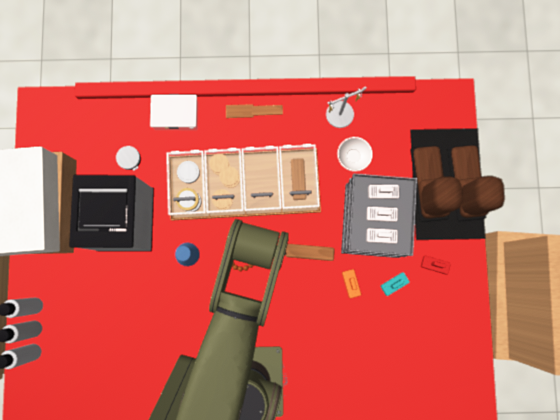

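The view shows three cassettes in the basket (px 384,191 / 381,213 / 381,236), all four lids shut, the flap shut and no bystander visibly out of place. I'm handing in.

```bash
python3 -c "
from h import *
print(bot.sign_off())"
```

```text
the job is handed in; nothing more can be done
None
```

The job is handed in after 63 s of the 210 s. All three spent cassettes went through the flap into the bin. After that, the three fresh ones from the third box went into the basket's top level, and I shut that box's lid again; no other lid was opened.

**Last checks:**
- **Bin:** the flap face measures about 0.214 m, level with shut. I saw no spent cassette left in the basket or on the flap, though I could not see inside the bin.
- **Basket:** the three fresh cassettes stand tab up at (0.549, -0.397), (0.486, -0.390) and (0.426, -0.387), with tab tops at the height expected for standing on the basket floor.
- **Lids:** all four handles are at the same height and place as before.
- **Surroundings:** the bystanders look unmoved in the last picture, but the arm partly covered the beads. The gripper was clear of everything.

**What went wrong on the way:**
- **First fresh pick:** the rear cassette was not where I had just measured it and ended about 2 cm farther back. My finger landed on its tab, and the wrist read about 51 N (limit 120 N). The 40 N limit applies to the arm or gripper body; I took this as finger contact, but did not confirm it. The cassette stayed upright, and I picked it by gripping the tab lengthwise.
- **Other contacts:** the gripper linkage lightly touched the bin collar once (about 12 N). It also met the lid's edge while opening it (about 12 N), and the grip strained against the lid's arc (about 31 N).

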